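# Lower the pewter chassis bars into the drying well

### The arm

A 7-joint arm with a two-finger parallel gripper is mounted at the origin on the work surface. World frame = base frame: x ahead of the robot, y to its left, z up, the work surface at z = 0. Lengths are in m, angles in degrees, forces in N, time in s.
With the tool pointing down it reaches from about 0.35 to 0.9 m from the base axis. Payload 7.2 kg.
Tool frame: the origin (TCP) lies at the very end of the fingers, on their centre line; the grasp point (between the pads) lies 19 mm behind it; x points along the fingers, y is the direction in which the jaws open and shut, and the axes are right-handed (so a half turn about x gives the same grasp; the last joint's range is limited). The gripper opens to 88 mm and grips with 3 to 60 N. Pads are 20 mm wide; open, the fingers measure 115 mm over their backs; the gripper's body (75 mm by 178 mm) begins 61 mm behind the grasp point.
Start: joints at [66.337, 23.554, -0.728, 91.456, 0.321, 64.991, -4.71], TCP at [0.211, -0.588, 0.198] pointing down, gripper open.
Joint ranges: [-169.25, 169.25], [-16.82, 113.86], [-84.01, 82.57], [7.8, 145.47], [-59.2, 239.2], [7.22, 106.19], [-163.78, 163.78]. Speed limits (degrees/s): [136.94, 136.94, 172.46, 172.46, 180, 180, 180].

### API

Orientations are given as [roll, pitch, yaw] about the fixed x, y, z axes, in that order (R = Rz(yaw) Ry(pitch) Rx(roll)).
In Python, from plant import arm, camera, calibration gives the robot as it stands.
- The arm moves only by the tool carry_out, never from a script. Its arguments are lists of equal length, an entry for each row: "hand": the closure, from -1 (fully open) to 1 (shut); "linear": the shift along the world's x, y, z in mm, a list of three; "rot": the turn, a rotation vector about the world's x, y, z in rad, a list of three. A call has 1 to 5 rows; each row is the pose to reach, as a shift and turn from the pose measured when the call began; what a row does not reach only later rows make up. A row lasts 1/10 s, in which the tool goes at most 50 mm and 8.59 degrees, less where a joint would pass 70% of its speed; a pose out of reach is approached as far as the arm can. A call with a gripper value outside its range is refused whole. The fingers move at their own pace and stop on an object; "squeeze" is the grip in N (left out, the last holds). Time passes only in rows, so rows that repeat a pose let the fingers close. It gives the time, the measured TCP pose, the force and the opening at its end, in the units of the state.
- arm.get_obs(): the state, without advancing time (a new reading comes with each control period).
- camera(name): name is "scene" or "top" or "wrist"; returns the picture (480x640x3 uint8, red, green, blue); there is no depth.
- calibration(name): a dict with "fovy" (degrees; the focal length in pixels is half the picture's height over the tangent of half this angle, whatever the lens; pixels are square), "cx", "cy" (the principal point, pixels), "D" ([k1, k2, p1, p2, k3] as OpenCV has them; the pictures are not rectified), "view" (4x4, takes a point from world to camera coordinates). Camera axes: x right, y down, z forward; pixel columns grow to the right and rows downward; lengths in m; the calibration is good to about 2 mm. A picture is of the moment at which its call begins: read the wrist's pose just before it. calibration takes no time and is no camera call; for the wrist camera it gives the pose at the moment of the call.
- arm.sign_off(): hands the job in, once; it reports no verdict.
The state is a dict: "time_s": time; "joints": joint angles; "qvel": joint speeds; "joint_efforts": joint torques, N m; "ee_pos": TCP position; "eef_rot": TCP orientation; "ft_force": force on the tool from outside, world axes, zero at the start; "torque": the same for the moment, N m; "opening": finger opening in m.
Only numpy, scipy, OpenCV 4.12 (cv2) and the standard library are available. Lean on these libraries where they do the work, as an engineer would, in place of code of your own. Each camera call takes 0.05 s, during which the arm holds its last target. There are 200 camera calls.

### The job

Lift the cover off the green drying well and lay it on the teal mat. Take every pewter chassis bar out of the crate, leaving the round spring barrels in it, and lay them flat side by side, not piled up, wholly on the raised platform of the well. Then crack the red release valve open anticlockwise, only a fraction of a turn, so that the loaded platform sinks slowly (always under 3 cm a second) until it is fully down, and shut the valve fully again. Finish by setting the cover back on the rim of the well, centred and square, with the toys on the desk left alone.

Things in the scene. Friction and masses are not known exactly. Their poses are not given: they have to be found in the camera images.
- bar1: cast pewter chassis bar, dull grey block 100 x 24 x 26 mm (x, y, z) with dark dots on top and brass axle ends on its sides, about 0.3 kg; origin at its centre, x along its length. None when absent from this run
- bar2: cast pewter chassis bar, dull grey block 100 x 24 x 26 mm (x, y, z) with dark dots on top and brass axle ends on its sides, about 0.3 kg; origin at its centre, x along its length. None when absent from this run
- bar3: cast pewter chassis bar, dull grey block 100 x 24 x 26 mm (x, y, z) with dark dots on top and brass axle ends on its sides, about 0.3 kg; origin at its centre, x along its length. None when absent from this run
- bar4: cast pewter chassis bar, dull grey block 100 x 24 x 26 mm (x, y, z) with dark dots on top and brass axle ends on its sides, about 0.3 kg; origin at its centre, x along its length. None when absent from this run
- barrel1: round steel spring barrel, 40 mm diameter, 45 mm tall, standing in the crate among the bars; origin at the centre of its underside. Not to be taken out of the crate
- barrel2: round steel spring barrel, 40 mm diameter, 45 mm tall, standing in the crate among the bars; origin at the centre of its underside. Not to be taken out of the crate
- barrel3: round brass spring barrel, 40 mm diameter, 45 mm tall, standing in the crate among the bars; origin at the centre of its underside. Not to be taken out of the crate
- crate: open shallow wooden parts crate, fixed, outside 220 x 270 x 16 mm (x, y, z), walls and floor 5 mm thick; origin at the centre of its underside on the desk. The bars lie flat on its floor about 60 mm apart, roughly along its x axis, gripped across their 24 mm width
- well: green steel drying well, fixed: open-topped box, outside 220 x 160 mm (x, y), walls 5 mm, rim 108 mm above the desk; origin at the centre of its foot, on the desk. On its -x side a dark pump block (80 mm wide, 50 mm high, reaching 75 mm out from the wall) carries the valve
- platform (a point): centre of the top face of the aluminium lift platform inside the well, 202 x 142 mm (x, y, axes as the well's); raised it is 8 mm below the rim, so bars are laid on it from above, lengthwise along the well's y axis, side by side along x (four fit at 52 mm spacing); it moves down with joint lift
- lift (a joint): how far the platform has sunk, m: 0 fully raised with its top 100 mm above the desk (the start, with 1 to 2 mm of play), 0.060 fully down on its stop. It cannot be raised again. With the valve shut it stays up under any load of the bars; if the valve is shut part-way down the platform stops within 8 mm. Velocity positive when sinking
- valve_grip (a point): grip point on the axis of the release valve's red bar handle: bar 56 x 14 x 30 mm (along the well's x axis when shut), vertical axis, this point 73 mm above the desk and 15 mm below the bar's top, 165 mm from the well's centre on its -x side; room for fingers on both sides of the bar
- valve (a joint): opening of the release valve, rad: 0 shut (starts 0 to 0.05), grows turning anticlockwise seen from above, stop at 1.4; stays where left (resisting torque 0.25 to 0.45 N m). The loaded platform lets go at about 0.2 to 0.3 and sinks at 15 to 22 mm/s, faster the heavier the load and the wider the valve: from 0.6 on 23 to 38 mm/s, which can be too fast; 0.25 to 0.4 is right
- cover: loose green steel cover plate of the well, 260 x 200 x 5 mm (x, y, z), 0.45 kg, with a brass bar handle on top; origin at the centre of its underside. It starts lying on the well and covers the platform; in place it lies on the well's rim with its length along the well's x axis
- mat: teal cutting mat, fixed, flat on the desk, 280 x 220 x 3 mm (x, y, z), the place to lay the cover; origin at the centre of its underside. Crate and mat change sides from run to run
- cover_handle (a point): centre of the cover's handle bar, 45 mm above the cover's underside; bar 100 mm long along the cover's x axis, 14 mm wide, 16 mm high, with a 32 mm gap below it
- zeppelin: silver tin zeppelin toy, 180 mm long, about 90 mm high, bystander; origin at the centre of its underside
- seal: red tin seal balancing a yellow ball, about 68 mm wide, 138 mm high, bystander; origin at the centre of its underside

How it is judged:
By the outcome, as a careful person would: the job done as asked, in the order asked, and still so for the second after the job is handed in, with the robot touching nothing.
Of bar1, bar2, bar3, bar4 only 2 to 4 are there at a start; the rules pass over those that are not, and their reading is None.
At some moment in a run one of bar1, bar2, bar3, bar4, cover may be knocked a few centimetres aside while the robot is not near it.
Once in a run the grip may slacken for a moment while it holds something.
It also fails if it takes over 210 s, if anything falls off the work surface, if the arm or the gripper's body presses on something with over 40 N, if the wrist force passes 120 N, or if a joint passes its speed limit or range.

## Working session

There is one attempt and no reset: what is moved stays moved. The work goes in short steps, Python scripts to look and compute and a tool call to move; the robot and the scene stay as the last step left them, time stands still between calls to the robot, and variables do not carry over. Pictures are saved under pics/ and viewed, about 12 in all and at most 16, crops included, and the job is handed in when it is done.

Besides the shell and the picture viewer there is one more tool, called after "Call:" as name(argument=value, ...) on one line, values as JSON. carry_out: Moves the arm, as the interface text tells. Its arguments: {"type":"object","properties":{"hand":{"type":"array","items":{"type":"number"}},"linear":{"type":"array","items":{"type":"array","items":{"type":"number"}}},"rot":{"type":"array","items":{"type":"array","items":{"type":"number"}}},"squeeze":{"type":"number"}},"required":["hand","linear","rot"]}

```bash
mkdir -p pics; cat > h.py <<'E'
import numpy as np, cv2
from plant import arm, camera, calibration
def K(c):
    f=240/np.tan(np.radians(c['fovy'])/2); return np.array([[f,0,c['cx']],[0,f,c['cy']],[0,0,1.]])
def snap(name,fn=None):
    c=calibration(name); im=camera(name)
    if fn: cv2.imwrite('pics/'+fn,cv2.cvtColor(im,cv2.COLOR_RGB2BGR))
    return im,c
def p2w(c,px,z):
    px=np.array(px,float).reshape(-1,1,2); n=cv2.undistortPoints(px,K(c),np.array(c['D'],float)).reshape(-1,2)
    V=np.array(c['view']); R,t=V[:3,:3],V[:3,3]; o=-R.T@t
    d=np.c_[n,np.ones(len(n))]@R
    z=np.broadcast_to(z,len(n)); return o+d*((z-o[2])/d[:,2])[:,None]
def w2p(c,P):
    V=np.array(c['view']); P=np.array(P,float).reshape(-1,3)
    return cv2.projectPoints(P,cv2.Rodrigues(V[:3,:3])[0],V[:3,3],K(c),np.array(c['D'],float))[0].reshape(-1,2)
E
python3 - <<'E'
from h import *
print(arm.get_obs())
for n in('top','scene'):
    im,c=snap(n,n+'0.png'); print(n,c['fovy'],c['cx'],c['cy'],c['D'],np.round(c['view'],3).tolist())
E
```

```text
{'time_s': 0.0, 'joints': array([66.33716658, 23.6009778 , -0.73003225, 91.50284064,  0.3194678 ,
       64.99344999, -4.7104896 ]), 'qvel': array([-0.07097536, -0.04165436,  0.06873048,  0.07453952,  0.03191812,
        0.00167014,  0.07634073]), 'joint_efforts': array([ 2.20570480e-03, -5.87958705e+01,  6.43062852e-01, -2.91078919e+01,
       -5.37092064e-02,  1.82027259e-02,  1.96935162e-04]), 'ee_pos': array([ 0.21104323, -0.58769414,  0.19700717]), 'eef_rot': array([-87.08029783,  89.90474053, 112.67655178]), 'ft_force': array([-0.84434246, -0.48294425, -0.06304686]), 'torque': array([-0.01497816, -0.00958514, -0.03908408]), 'opening': 0.08777781894789789}
top 49.25116060563476 314.35540187724484 234.97457485622277 [-0.09753711  0.          0.          0.          0.        ] [[0.009, -1.0, -0.003, 0.009], [-0.996, -0.009, -0.083, 0.578], [0.083, 0.004, -0.997, 1.23], [0.0, 0.0, 0.0, 1.0]]
scene 49.873477269817585 327.97154974253846 237.4773982206915 [0.01023557 0.         0.         0.         0.        ] [[-0.042, 0.999, -0.01, 0.022], [0.721, 0.024, -0.692, -0.345], [-0.691, -0.037, -0.722, 1.61], [0.0, 0.0, 0.0, 1.0]]
```

View pics/top0.png

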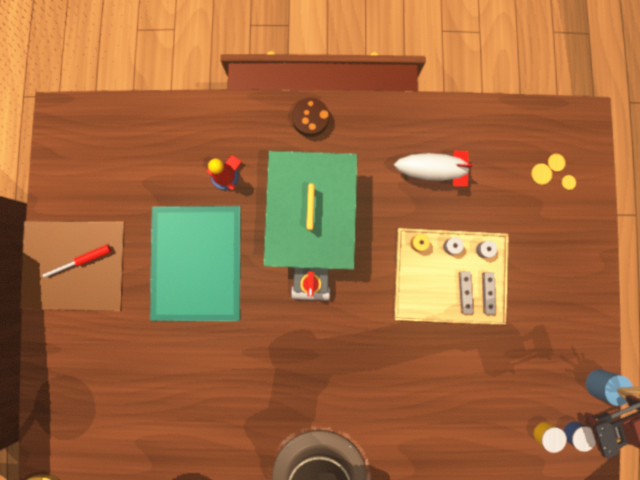

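View pics/scene0.png

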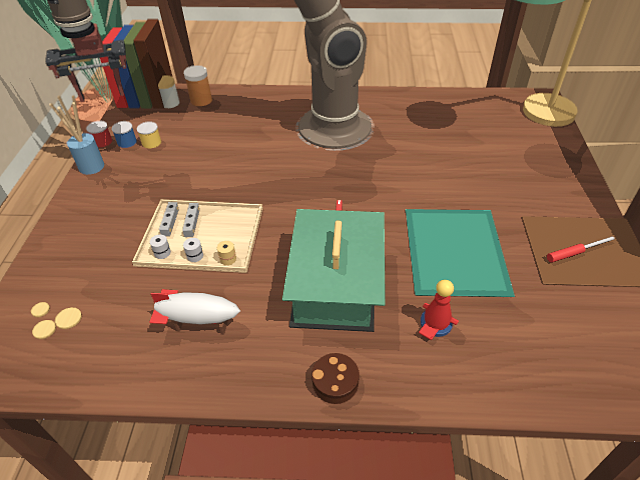

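Top view: cover centre about (311,210), handle (311,207), mat (196,264), valve (311,284). The crate is at (452,276) with two bars at (466,293) and (490,293), barrels at row 245. I'll measure these now.

```bash
cat >> h.py <<'E'
def rect(c,mask,z):
    mask=cv2.morphologyEx(mask.astype(np.uint8)*255,cv2.MORPH_OPEN,np.ones((2,2)))
    ct=max(cv2.findContours(mask,0,cv2.CHAIN_APPROX_NONE)[0],key=cv2.contourArea)
    w=p2w(c,ct.reshape(-1,2),z)[:,:2]*1000
    (x,y),(a,b),t=cv2.minAreaRect(w.astype(np.float32))
    if a<b: a,b,t=b,a,t+90
    return np.round([x,y,a,b,(t+90)%180-90],1)
def hsv(im): 
    h=cv2.cvtColor(im,cv2.COLOR_RGB2HSV).astype(int); return h[...,0],h[...,1],h[...,2]
def box(m,x0,y0,x1,y1):
    o=np.zeros_like(m); o[y0:y1,x0:x1]=m[y0:y1,x0:x1]; return o
E
python3 - <<'E'
from h import *
c=calibration('top'); im=cv2.cvtColor(cv2.imread('pics/top0.png'),cv2.COLOR_BGR2RGB)
H,S,V=hsv(im)
for p in [(290,230),(196,264),(311,200),(466,293),(490,280),(311,280),(300,275)]: print(p,H[p[1],p[0]],S[p[1],p[0]],V[p[1],p[0]])
print('cover',rect(c,box((H>60)&(H<85)&(S>80)&(V>60),255,140,365,280),.113))
print('mat',rect(c,box((H>70)&(H<100)&(S>90),140,195,250,330),.003))
print('handle',rect(c,box((H>15)&(H<40)&(S>80),295,175,325,240),.161))
print('valve',rect(c,box(((H<8)|(H>172))&(S>150)&(V>120),295,270,330,300),.088))
for b in [(455,265,478,322),(478,265,502,322)]: print('bar',rect(c,box((S<70),*b),.031))
print('crate',rect(c,box((H>12)&(H<30)&(S>50)&(V>140),385,220,520,335),.010))
for p in [(421,243),(455,245),(488,249)]: print(p2w(c,p,.045))
big=cv2.resize(im[140:335,250:520],None,fx=2.9,fy=2.9,interpolation=cv2.INTER_CUBIC)
cv2.imwrite('pics/crop1.png',big[...,::-1])
E
```

```text
(290, 230) 66 105 173
(196, 264) 75 125 194
(311, 200) 26 160 253
(466, 293) 13 85 126
(490, 280) 14 90 111
(311, 280) 3 213 250
(300, 275) 24 38 127
cover [625.1  21.  257.7 197.5  -1.8]
mat [506.9 302.9 274.  216.6   1. ]
handle [625.5  21.5 101.9  16.5  -1.5]
valve [464.4  18.6  46.4  32.2 -20. ]
bar [ 441.5 -350.3   95.4   22.8    3.2]
bar [ 439.7 -406.3   95.4   22.9    1.6]
crate [ 479.6 -320.9  279.   226.9   87.6]
[[ 0.55915673 -0.23746353  0.045     ]]
[[ 0.55508263 -0.31861782  0.045     ]]
[[ 0.54619024 -0.39806121  0.045     ]]
```

View pics/crop1.png

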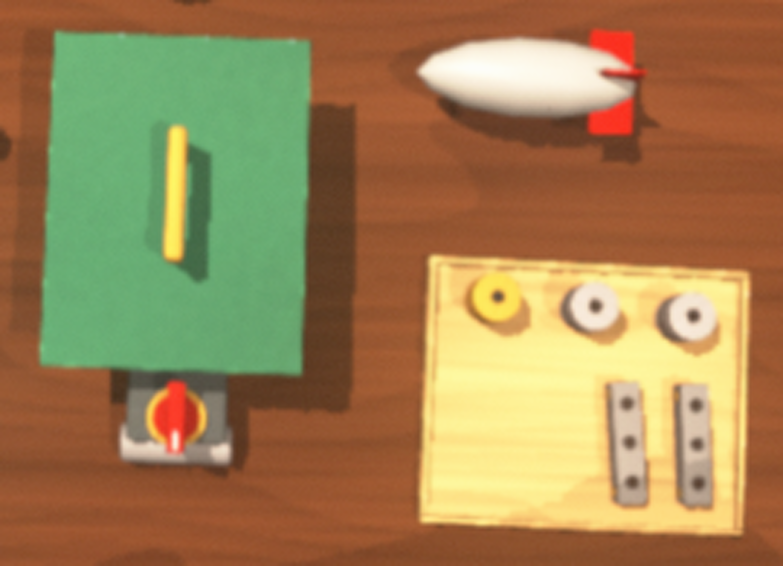

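```bash
cat >> h.py <<'E'
from scipy.spatial.transform import Rotation as Ro
def goal(x,y,z,phi=None,verbose=True):
    "target TCP mm, jaw axis angle phi deg (mod 180, nearest)"
    o=arm.get_obs(); R=Ro.from_euler('xyz',o['eef_rot'],degrees=True)
    Y=R.as_matrix()[:,1]; cur=np.degrees(np.arctan2(Y[1],Y[0]))
    if phi is None: phi=cur
    phi=cur+(phi-cur+90)%180-90
    a=np.radians(phi); X=np.array([0,0,-1.]); Yd=np.array([np.cos(a),np.sin(a),0])
    T=Ro.from_matrix(np.c_[X,Yd,np.cross(X,Yd)])
    rv=(T*R.inv()).as_rotvec()
    print('t',round(o['time_s'],2),'yaw',round(cur,1),'->',round(phi,1),'lin',np.round(np.array([x,y,z])-o['ee_pos']*1000,1),'rot',np.round(rv,3),'j',np.round(o['joints'],0),'F',np.round(o['ft_force'],1),'op',round(o['opening']*1000,1))
E
python3 -c "
from h import *
goal(625,21,240,88.4)"
```

```text
t 0.1 yaw -70.2 -> -91.6 lin [413.9 608.8  42.9] rot [-0.001 -0.    -0.373] j [66. 24. -1. 91.  0. 65. -5.] F [-0.  -0.5 -0.4] op 87.9
```

Call:
carry_out(hand=[-1, -1, -1, -1, -1], linear=[[20, 25, 43], [50, 65, 43], [80, 105, 43], [110, 145, 43], [140, 185, 43]], rot=[[0, 0, -0.05], [0, 0, -0.1], [0, 0, -0.15], [0, 0, -0.2], [0, 0, -0.25]], squeeze=30)

```text
time_s: 0.6
ee_pos: [0.3505, -0.4025, 0.24]
eef_rot: [-80.1, 89.9, 105.2]
ft_force: [1.4, 0.2, -1.4]
opening: 0.088
```

Call:
carry_out(hand=[-1, -1, -1, -1, -1], linear=[[30, 40, 0], [60, 80, 0], [90, 120, 0], [120, 160, 0], [135, 200, 0]], rot=[[0, 0, -0.05], [0, 0, -0.1], [0, 0, -0.12], [0, 0, -0.12], [0, 0, -0.12]])

```text
time_s: 1.1
ee_pos: [0.4872, -0.2002, 0.2396]
eef_rot: [-89.4, 89.9, 89.1]
ft_force: [0.5, 0.5, -1.5]
opening: 0.0875
```

```bash
python3 -c "
from h import *
goal(625,21,240,88.4)"
```

```text
t 1.1 yaw -91.5 -> -91.6 lin [137.8 221.2   0.4] rot [-0.002  0.    -0.001] j [ 28.  13. -13. 101.   3.  67. -77.] F [ 0.5  0.5 -1.5] op 87.5
```

Call:
carry_out(hand=[-1, -1, -1, -1, -1], linear=[[25, 40, 0], [50, 80, 0], [80, 125, 0], [110, 170, 0], [138, 211, 0]], rot=[[0, 0, 0], [0, 0, 0], [0, 0, 0], [0, 0, 0], [0, 0, 0]])

```text
time_s: 1.6
ee_pos: [0.6214, 0.0059, 0.2393]
eef_rot: [-74.2, 89.9, 104.2]
ft_force: [1.0, -0.1, 0.1]
opening: 0.0879
```

Call:
carry_out(hand=[-1, -1, -1, -1, -1], linear=[[0, 10, -30], [0, 10, -60], [0, 10, -85], [0, 10, -105], [0, 10, -105]], rot=[[0, 0, 0], [0, 0, 0], [0, 0, 0], [0, 0, 0], [0, 0, 0]])

```text
time_s: 2.1
ee_pos: [0.6191, 0.0157, 0.131]
eef_rot: [-11.1, 89.6, 167.3]
ft_force: [-0.0, -0.5, 0.1]
opening: 0.0878
```

Call:
carry_out(hand=[0.8, 0.8, 1, 1, 1], linear=[[0, 0, 0], [0, 0, 0], [0, 0, 0], [0, 0, 0], [0, 0, 0]], rot=[[0, 0, 0], [0, 0, 0], [0, 0, 0], [0, 0, 0], [0, 0, 0]], squeeze=45)

```text
time_s: 2.6
ee_pos: [0.6194, 0.0156, 0.1316]
eef_rot: [-13.4, 89.7, 165.1]
ft_force: [0.3, 0.2, 0.4]
opening: 0.0513
```

```bash
python3 -c "
from h import *
goal(625,21,240,88.4)"
```

```text
t 2.6 yaw -91.5 -> -91.6 lin [  5.6   5.4 108.4] rot [-0.001 -0.005 -0.001] j [   7.   28.  -18.   95.    9.   59. -105.] F [0.3 0.2 0.4] op 51.3
```

Call:
carry_out(hand=[1, 1, 1, 1, 1], linear=[[5, 5, 0], [5, 5, 0], [5, 5, 0], [5, 5, 0], [5, 5, 0]], rot=[[0, -0.005, 0], [0, -0.005, 0], [0, -0.005, 0], [0, -0.005, 0], [0, -0.005, 0]])

```text
time_s: 3.1
ee_pos: [0.6244, 0.0215, 0.1316]
eef_rot: [-75.6, 89.9, 102.9]
ft_force: [0.8, 2.2, -0.8]
opening: 0.0134
```

Call:
carry_out(hand=[1, 1, 1, 1, 1], linear=[[0, 0, 0], [0, 0, 0], [0, 0, 0], [0, 0, 0], [0, 0, 0]], rot=[[0, 0, 0], [0, 0, 0], [0, 0, 0], [0, 0, 0], [0, 0, 0]])

```text
time_s: 3.6
ee_pos: [0.6244, 0.0215, 0.1316]
eef_rot: [-76.3, 89.9, 102.2]
ft_force: [0.1, 1.4, 0.2]
opening: 0.0136
```

```bash
python3 -c "
from h import *
goal(625,21,134,88.4)"
```

```text
t 3.6 yaw -91.5 -> -91.6 lin [ 0.6 -0.5  2.4] rot [-0.002 -0.001 -0.002] j [   6.   28.  -18.   95.   10.   59. -106.] F [0.1 1.4 0.2] op 13.6
```

Call:
carry_out(hand=[1, 1, 1, 1, 1], linear=[[0, 0, 10], [0, 0, 25], [0, 0, 40], [0, 0, 55], [0, 0, 65]], rot=[[0, 0, 0], [0, 0, 0], [0, 0, 0], [0, 0, 0], [0, 0, 0]])

```text
time_s: 4.1
ee_pos: [0.6251, 0.0215, 0.199]
eef_rot: [-124.9, 89.8, 53.6]
ft_force: [0.5, -0.4, -4.3]
opening: 0.0136
```

Call:
carry_out(hand=[1, 1, 1, 1, 1], linear=[[-20, 0, 5], [-45, 0, 5], [-70, 0, 5], [-95, 0, 5], [-117, 0, 5]], rot=[[0, 0, 0], [0, 0, 0], [0, 0, 0], [0, 0, 0.02], [0, 0, 0.04]])

```text
time_s: 4.6
ee_pos: [0.5068, 0.0215, 0.2047]
eef_rot: [-134.3, 89.8, 46.5]
ft_force: [-0.1, 0.0, -3.9]
opening: 0.0128
```

```bash
python3 -c "
from h import *
goal(507,303,100,91)
im,c=snap('top'); H,S,V=hsv(im)
cv2.imwrite('pics/crop2.png',cv2.resize(im[140:340,130:530],None,fx=2,fy=2,interpolation=2)[...,::-1])"
```

```text
t 4.6 yaw -89.2 -> -89.0 lin [ 2.000e-01  2.815e+02 -1.047e+02] rot [-0.002  0.002  0.003] j [  10.   13.  -21.  106.    5.   62. -102.] F [-0.1  0.  -3.9] op 12.8
```

View pics/crop2.png

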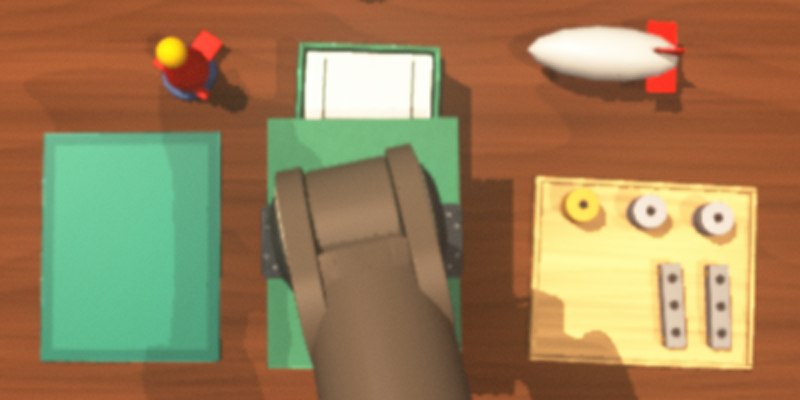

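Call:
carry_out(hand=[1, 1, 1, 1, 1], linear=[[0, 20, 0], [0, 55, 0], [0, 95, 0], [0, 130, 0], [0, 165, 0]], rot=[[0, 0, 0], [0, 0, 0], [0, 0, 0], [0, 0, 0], [0, 0, 0]])

```text
time_s: 5.15
ee_pos: [0.5037, 0.188, 0.2055]
eef_rot: [-103.6, 89.9, 77.3]
ft_force: [1.0, 0.2, -4.0]
opening: 0.0133
```

Call:
carry_out(hand=[1, 1, 1, 1, 1], linear=[[0, 35, 0], [0, 70, 0], [0, 100, 0], [0, 117, 0], [0, 117, -20]], rot=[[0, 0, 0], [0, 0, 0], [0, 0, 0], [0, 0, 0], [0, 0, 0]])

```text
time_s: 5.65
ee_pos: [0.5044, 0.3093, 0.1881]
eef_rot: [-127.3, 89.6, 53.8]
ft_force: [0.8, -0.4, -5.2]
opening: 0.013
```

```bash
python3 -c "
from h import *
goal(507,303,60,91)
im,c=snap('top','t3.png')"
```

```text
t 5.65 yaw -88.9 -> -89.0 lin [   2.6   -6.3 -128.1] rot [-0.006  0.004 -0.002] j [ -16.   23.  -27.   96.   11.   63. -135.] F [ 0.8 -0.4 -5.2] op 13.0
```

View pics/t3.png

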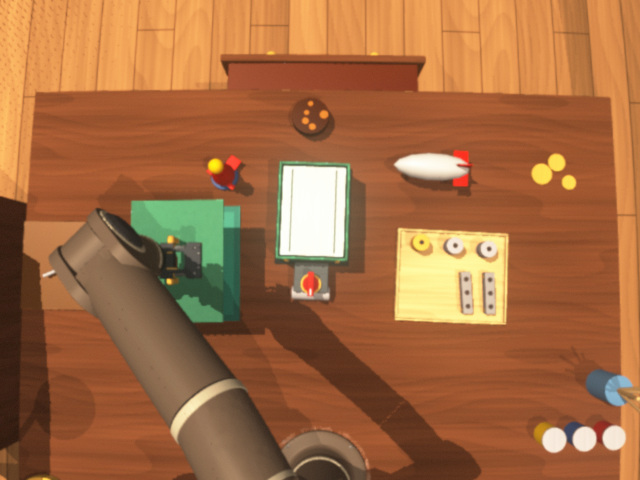

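Call:
carry_out(hand=[1, 1, 1, 1, 1], linear=[[2, -4, -30], [2, -6, -60], [2, -6, -90], [2, -6, -115], [2, -6, -135]], rot=[[0, 0, 0], [0, 0, 0], [0, 0, 0], [0, 0, 0], [0, 0, 0]])

```text
time_s: 6.2
ee_pos: [0.5049, 0.2977, 0.0468]
eef_rot: [23.6, 89.9, -155.5]
ft_force: [0.3, 0.2, -4.3]
opening: 0.0133
```

```bash
python3 -c "
from h import *
goal(507,303,27,91)
c=calibration('top'); im=cv2.imread('pics/t3.png')[...,::-1]
H,S,V=hsv(np.ascontiguousarray(im))
m=box((((H>50)&(H<90)&(S>80))|((S<60)&(V>180))),262,150,362,268)
print('well',rect(c,m,.108))
print('plat',rect(c,box((S<60)&(V>180),262,150,362,268),.100))
print('valve',rect(c,box(((H<8)|(H>172))&(S>150)&(V>120),295,268,330,300),.088))
"
```

```text
t 6.2 yaw -89.1 -> -89.0 lin [  2.1   5.3 -19.8] rot [ 0.001 -0.002  0.001] j [ -18.   32.  -24.  104.   17.   48. -139.] F [ 0.3  0.2 -4.3] op 13.3
well [623.8  16.6 202.4 142.4  -1.5]
plat [624.9  16.6 203.7 143.4  -1.5]
valve [463.5  18.6  42.3  32.3 -26. ]
```

Call:
carry_out(hand=[1, 1, 1, 1, 1], linear=[[2, 5, -7], [2, 5, -13], [2, 5, -17], [2, 5, -19], [2, 5, -20]], rot=[[0, 0, 0], [0, 0, 0], [0, 0, 0], [0, 0, 0], [0, 0, 0]])

```text
time_s: 6.7
ee_pos: [0.5073, 0.3028, 0.0274]
eef_rot: [26.5, 89.9, -152.5]
ft_force: [0.1, 0.6, -2.5]
opening: 0.0132
```

Call:
carry_out(hand=[0.6, 0.2, -0.2, -0.6, -1], linear=[[0, 0, 0], [0, 0, 0], [0, 0, 0], [0, 0, 0], [0, 0, 0]], rot=[[0, 0, 0], [0, 0, 0], [0, 0, 0], [0, 0, 0], [0, 0, 0]])

```text
time_s: 7.2
ee_pos: [0.5075, 0.3029, 0.0276]
eef_rot: [27.0, 89.9, -152.1]
ft_force: [0.4, 0.4, 0.0]
opening: 0.0462
```

Call:
carry_out(hand=[-1, -1, -1, -1, -1], linear=[[0, 0, 0], [0, 0, 20], [0, 0, 60], [0, 0, 110], [0, 0, 160]], rot=[[0, 0, 0], [0, 0, 0], [0, 0, 0], [0, 0, 0], [0, 0, 0]])

```text
time_s: 7.7
ee_pos: [0.507, 0.3027, 0.1891]
eef_rot: [20.4, 89.9, -158.7]
ft_force: [1.6, -0.0, -0.8]
opening: 0.0856
```

```bash
python3 -c "
from h import *
goal(440,-350,200,92)"
```

```text
t 7.7 yaw -89.1 -> -88.0 lin [ -67.  -652.7   10.9] rot [ 0.001 -0.002  0.018] j [ -15.   23.  -27.   96.   11.   64. -134.] F [ 1.6 -0.  -0.8] op 85.6
```

Call:
carry_out(hand=[-1, -1, -1, -1, -1], linear=[[0, -40, 11], [0, -85, 11], [0, -130, 11], [0, -175, 11], [0, -220, 11]], rot=[[0, 0, 0], [0, 0, 0], [0, 0, 0], [0, 0, 0], [0, 0, 0]])

```text
time_s: 8.2
ee_pos: [0.5067, 0.0809, 0.2003]
eef_rot: [30.2, 89.9, -148.8]
ft_force: [0.8, -1.2, 0.2]
opening: 0.088
```

Call:
carry_out(hand=[-1, -1, -1, -1, -1], linear=[[-10, -48, 0], [-20, -96, 0], [-25, -144, 0], [-30, -192, 0], [-40, -240, 0]], rot=[[0, 0, 0], [0, 0, 0], [0, 0, 0], [0, 0, 0], [0, 0, 0]])

```text
time_s: 8.7
ee_pos: [0.4665, -0.1609, 0.2006]
eef_rot: [65.1, 89.9, -113.9]
ft_force: [1.4, -0.4, 0.4]
opening: 0.0878
```

Call:
carry_out(hand=[-1, -0.5, 0, 0, 0], linear=[[-10, -48, 0], [-20, -96, 0], [-25, -144, 0], [-27, -180, 0], [-27, -192, 0]], rot=[[0, 0, 0], [0, 0, 0], [0, 0, 0.018], [0, 0, 0.018], [0, 0, 0.018]])

```text
time_s: 9.2
ee_pos: [0.4378, -0.3574, 0.2005]
eef_rot: [65.2, 89.8, -113.1]
ft_force: [0.8, 0.9, -0.1]
opening: 0.059
```

```bash
python3 -c "
from h import *
goal(440,-350,150,92)
im,c=snap('wrist','w1.png')
print(c['D'])
print(w2p(c,[[.44,-.35,.031],[.44,-.406,.031]]))"
```

```text
t 9.2 yaw -88.3 -> -88.0 lin [  2.2   7.4 -50.5] rot [ 0.003 -0.001  0.005] j [ 40.  18.  -8.  99.   3.  63. -57.] F [ 0.8  0.9 -0.1] op 59.0
[-0.09303639  0.          0.          0.          0.        ]
[[309.40424993 200.25002214]
 [372.05897437 202.22599842]]
```

View pics/w1.png

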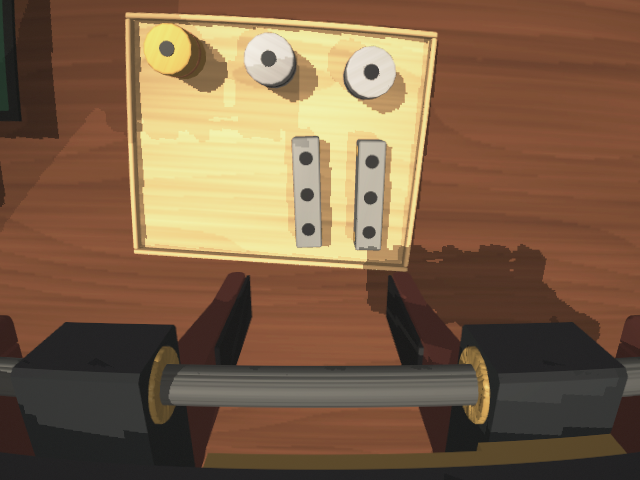

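```bash
python3 -c "
from h import *
c=calibration('wrist')
p=p2w(c,[(306,158),(307,195),(308,229),(372,161),(370.5,198),(369,232)],.031)*1000
print(p.round(1))
for i in(0,3): d=p[i]-p[i+2]; print(np.degrees(np.arctan2(d[1],d[0])))
"
```

```text
[[ 477.7 -345.7   31. ]
 [ 445.1 -347.4   31. ]
 [ 413.8 -349.1   31. ]
 [ 477.1 -403.2   31. ]
 [ 444.3 -404.    31. ]
 [ 412.7 -404.7   31. ]]
3.007380634227013
1.3695405829715337
```

Call:
carry_out(hand=[0, 0, 0, 0, 0], linear=[[3, 5, -20], [6, 8, -60], [6, 8, -95], [6, 8, -125], [6, 8, -130]], rot=[[0, 0, 0.02], [0, 0, 0.02], [0, 0, 0.02], [0, 0, 0.02], [0, 0, 0.02]])

```text
time_s: 9.75
ee_pos: [0.4428, -0.3457, 0.0671]
eef_rot: [-21.7, 89.7, 161.3]
ft_force: [-0.0, -1.0, 0.3]
opening: 0.0439
```

```bash
python3 -c "
from h import *
goal(443.5,-348.5,9,93)"
```

```text
t 9.75 yaw -87.0 -> -87.0 lin [  0.7  -2.8 -58.1] rot [-0.002 -0.006  0.   ] j [ 39.  26.  -8. 107.   5.  47. -58.] F [-0.  -1.   0.3] op 43.9
```

Call:
carry_out(hand=[0, 0, 0, 0, 0], linear=[[1, -3, -20], [1, -3, -37], [1, -3, -50], [1, -3, -55], [1, -3, -57]], rot=[[0, -0.006, 0], [0, -0.006, 0], [0, -0.006, 0], [0, -0.006, 0], [0, -0.006, 0]])

```text
time_s: 10.25
ee_pos: [0.4443, -0.3485, 0.0104]
eef_rot: [-115.3, 89.9, 67.7]
ft_force: [0.4, -1.2, 0.2]
opening: 0.0438
```

Call:
carry_out(hand=[1, 1, 1, 1, 1], linear=[[0, 0, 0], [0, 0, 0], [0, 0, 0], [0, 0, 0], [0, 0, 0]], rot=[[0, 0, 0], [0, 0, 0], [0, 0, 0], [0, 0, 0], [0, 0, 0]])

```text
time_s: 10.75
ee_pos: [0.4443, -0.3486, 0.0107]
eef_rot: [-126.8, 89.9, 56.3]
ft_force: [0.2, 0.3, -0.0]
opening: 0.0074
```

Call:
carry_out(hand=[1, 1, 1, 1, 1], linear=[[0, 0, 0], [0, 0, 15], [0, 0, 35], [0, 0, 60], [0, 0, 90]], rot=[[0, 0, 0], [0, 0, 0], [0, 0, 0], [0, 0, 0], [0, 0, 0]])

```text
time_s: 11.25
ee_pos: [0.4437, -0.3482, 0.1009]
eef_rot: [-85.3, 89.8, 97.7]
ft_force: [0.4, 0.0, 0.3]
opening: 0.0006
```

```bash
python3 -c "
from h import *
goal(585,17.7,180,-1.5)"
```

```text
t 11.25 yaw -87.0 -> -1.5 lin [141.3 365.9  79.1] rot [-0.002 -0.002  1.492] j [ 39.  24.  -8. 105.   4.  51. -57.] F [0.4 0.  0.3] op 0.6
```

Nothing was gripped, so the bar may have been knocked. I'll look.

```bash
python3 -c "
from h import *
im,c=snap('wrist'); im2,_=snap('top')
o=np.hstack([cv2.resize(im,(400,300)),cv2.resize(im2[210:345,370:550],(400,300))])
cv2.imwrite('pics/c4.png',o[...,::-1]); cv2.imwrite('pics/w4.png',im[...,::-1]);cv2.imwrite('pics/t4.png',im2[...,::-1])"
```

```text
(no output)
```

View pics/c4.png

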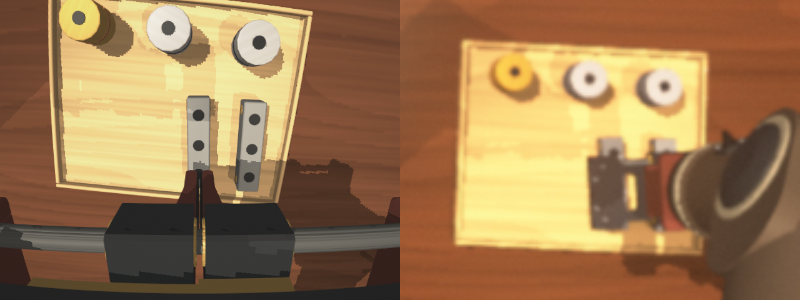

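```bash
python3 -c "
from h import *
c=calibration('wrist')
print((p2w(c,[(317,184),(317,232),(410,193),(403,239),(397,283)],.031)*1000).round(1))
V=np.array(c['view']);print(-V[:3,:3].T@V[:3,3])
c=calibration('top'); 
im=cv2.imread('pics/t4.png')[...,::-1]; print((p2w(c,[(370+612*180/400-180,210+138*.45),(370+262*.45,210+137*.45)],.031)*1000).round(1))
print((p2w(c,[(316,347)],.1)*1000).round(1))
"
```

```text
[[ 479.9 -347.9   31. ]
 [ 447.8 -349.6   31. ]
 [ 477.5 -408.8   31. ]
 [ 446.  -407.6   31. ]
 [ 414.1 -407.    31. ]]
[ 0.52133415 -0.34614506  0.29211721]
[[ 491.4 -346.8   31. ]
 [ 492.7 -401.6   31. ]]
[[321.8   8.3 100. ]]
```

```bash
python3 -c "
from h import *
c=calibration('wrist'); t=arm.get_obs()['ee_pos']
for dz in(0,.01,.02,.03,.04): print(dz,w2p(c,[t+[0,0,dz]]))
im=cv2.imread('pics/w4.png'); cv2.imwrite('pics/c5.png',cv2.resize(im[140:340,200:480],None,fx=2.5,fy=2.5,interpolation=2))"
```

```text
0 [[317.46904493 275.12871365]]
0.01 [[317.45546735 283.05772839]]
0.02 [[317.44055886 291.81479938]]
0.03 [[317.42412003 301.53404525]]
0.04 [[317.40591142 312.37943343]]
```

View pics/c5.png

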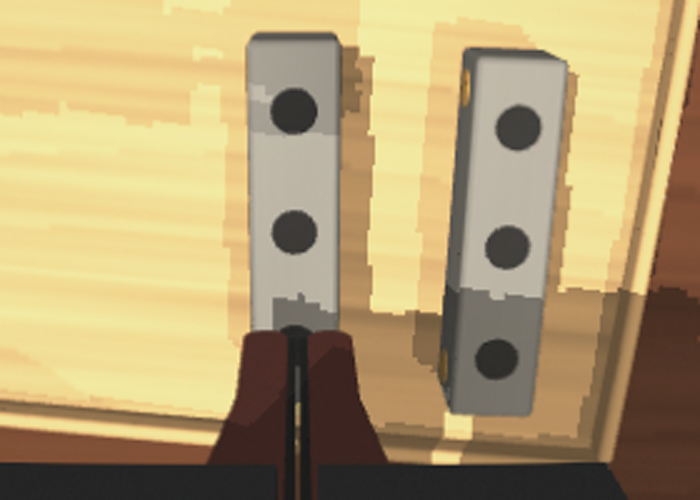

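Bar 1 wasn't disturbed, so the fingers closed above it. The true fingertip is probably higher than reported, so I'll probe downward gently.

Call:
carry_out(hand=[0, 0, 0, 0, 0], linear=[[2, -1, 0], [2, -1, 0], [2, -1, 0], [2, -1, 0], [2, -1, 0]], rot=[[0, 0, 0], [0, 0, 0], [0, 0, 0], [0, 0, 0], [0, 0, 0]])

```text
time_s: 11.85
ee_pos: [0.4481, -0.3508, 0.1039]
eef_rot: [162.8, 89.7, -14.2]
ft_force: [-0.4, 0.8, -1.1]
opening: 0.0373
```

Call:
carry_out(hand=[0, 0, 0, 0, 0], linear=[[0, 0, -20], [0, 0, -45], [0, 0, -70], [0, 0, -85], [0, 0, -91]], rot=[[0, 0, 0], [0, 0, 0], [0, 0, 0], [0, 0, 0], [0, 0, 0]])

```text
time_s: 12.35
ee_pos: [0.447, -0.35, 0.0109]
eef_rot: [-172.6, 89.8, 10.4]
ft_force: [0.2, -0.1, 0.1]
opening: 0.0437
```

```bash
python3 -c "
from h import *
goal(446,-349,5,93)
im,c=snap('wrist'); 
print(w2p(c,arm.get_obs()['ee_pos']))
cv2.imwrite('pics/c6.png',cv2.resize(im[140:400,170:500],None,fx=2.2,fy=2.2,interpolation=2)[...,::-1])"
```

```text
t 12.35 yaw -87.0 -> -87.0 lin [-1.   1.  -5.9] rot [-0.001  0.003 -0.   ] j [ 39.  31.  -7. 109.   6.  40. -59.] F [ 0.2 -0.1  0.1] op 43.7
[[317.67412115 274.95221621]]
```

View pics/c6.png

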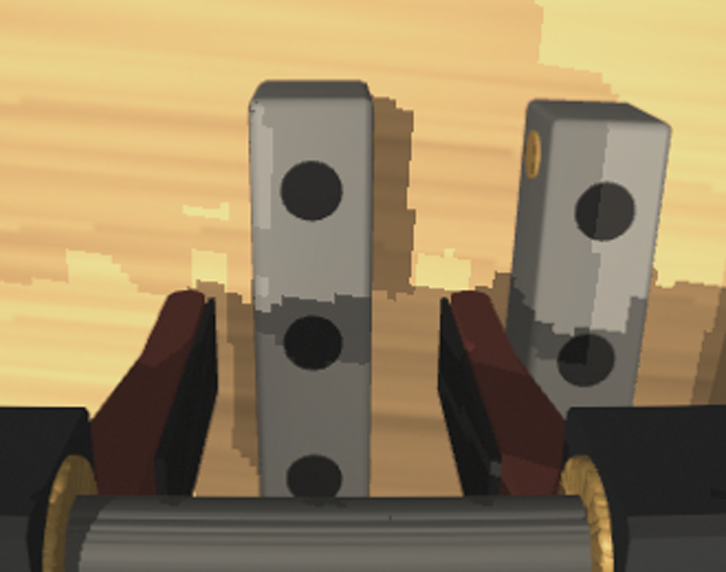

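Call:
carry_out(hand=[0, 0, 0, 0], linear=[[-1, 1, -2], [-1, 1, -4], [-1, 1, -6], [-1, 1, -7]], rot=[[0, 0, 0], [0, 0, 0], [0, 0, 0], [0, 0, 0]])

```text
time_s: 12.8
ee_pos: [0.4464, -0.3493, 0.0043]
eef_rot: [176.0, 89.8, -1.0]
ft_force: [0.1, -0.7, 0.0]
opening: 0.044
```

Call:
carry_out(hand=[0, 0, 0, 0], linear=[[0, 0, -2], [0, 0, -4], [0, 0, -5], [0, 0, -5]], rot=[[0, 0, 0], [0, 0, 0], [0, 0, 0], [0, 0, 0]])

```text
time_s: 13.2
ee_pos: [0.4463, -0.3492, -0.0008]
eef_rot: [178.0, 89.8, 1.0]
ft_force: [-0.5, 0.7, 0.4]
opening: 0.0439
```

Call:
carry_out(hand=[0, 0, 0, 0], linear=[[0, 0, -2], [0, 0, -4], [0, 0, -5], [0, 0, -5]], rot=[[0, 0, 0], [0, 0, 0], [0, 0, 0], [0, 0, 0]])

```text
time_s: 13.6
ee_pos: [0.4462, -0.3491, -0.0061]
eef_rot: [-176.9, 89.8, 6.1]
ft_force: [-0.4, 0.6, -0.8]
opening: 0.0437
```

Call:
carry_out(hand=[0, 0, 0, 0], linear=[[0, 0, -2], [0, 0, -4], [0, 0, -5], [0, 0, -5]], rot=[[0, 0, 0], [0, 0, 0], [0, 0, 0], [0, 0, 0]])

```text
time_s: 14.0
ee_pos: [0.446, -0.349, -0.0113]
eef_rot: [-172.0, 89.8, 11.0]
ft_force: [0.1, 0.8, -0.5]
opening: 0.0439
```

Call:
carry_out(hand=[0, 0, 0, 0], linear=[[0, 0, -1], [0, 0, -2], [0, 0, -3], [0, 0, -3]], rot=[[0, 0, 0], [0, 0, 0], [0, 0, 0], [0, 0, 0]])

```text
time_s: 14.4
ee_pos: [0.446, -0.349, -0.0144]
eef_rot: [-168.6, 89.8, 14.4]
ft_force: [-0.8, 1.2, 1.2]
opening: 0.0439
```

Call:
carry_out(hand=[0, 0, 0, 0], linear=[[0, 0, -1], [0, 0, -2], [0, 0, -3], [0, 0, -3]], rot=[[0, 0, 0], [0, 0, 0], [0, 0, 0], [0, 0, 0]])

```text
time_s: 14.8
ee_pos: [0.4459, -0.3489, -0.0176]
eef_rot: [-165.8, 89.9, 17.2]
ft_force: [-0.3, 1.0, -0.1]
opening: 0.0439
```

Call:
carry_out(hand=[1, 1, 1, 1, 1], linear=[[0, 0, 0], [0, 0, 0], [0, 0, 0], [0, 0, 0], [0, 0, 0]], rot=[[0, 0, 0], [0, 0, 0], [0, 0, 0], [0, 0, 0], [0, 0, 0]])

```text
time_s: 15.3
ee_pos: [0.4459, -0.3486, -0.0176]
eef_rot: [-157.2, 89.9, 25.8]
ft_force: [-0.9, 2.1, 1.9]
opening: 0.0242
```

```bash
python3 -c "
from h import *
goal(446,-349,5,93)
im,c=snap('wrist'); 
print(w2p(c,arm.get_obs()['ee_pos']))
cv2.imwrite('pics/c7.png',cv2.resize(im[140:400,170:500],None,fx=2.2,fy=2.2,interpolation=2)[...,::-1])"
```

```text
t 15.3 yaw -87.0 -> -87.0 lin [ 0.1 -0.4 22.6] rot [-0.001  0.002 -0.   ] j [ 38.  34.  -7. 110.   6.  37. -59.] F [-0.9  2.1  1.9] op 24.2
[[317.47382005 275.12760623]]
```

View pics/c7.png

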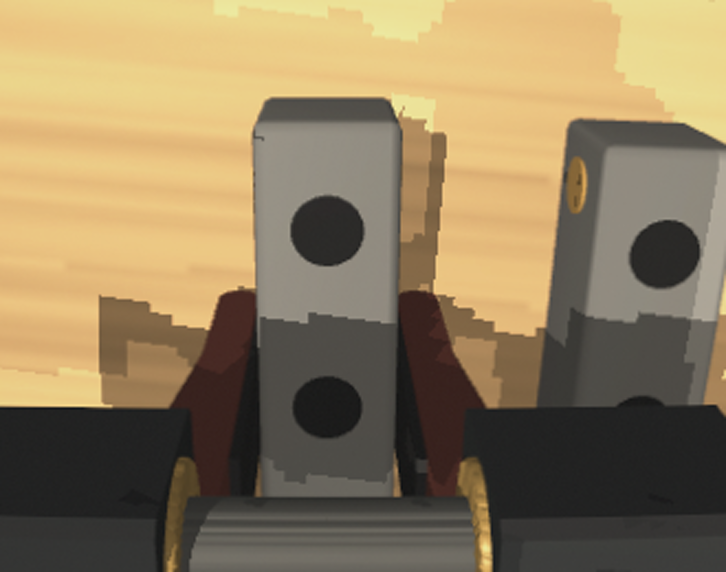

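Call:
carry_out(hand=[1, 1, 1, 1, 1], linear=[[0, 0, 10], [0, 0, 35], [0, 0, 70], [0, 0, 110], [0, 0, 143]], rot=[[0, 0, 0], [0, 0, 0], [0, 0, 0], [0, 0, 0], [0, 0, 0]])

```text
time_s: 15.85
ee_pos: [0.4459, -0.3489, 0.1279]
eef_rot: [-177.3, 89.8, 5.7]
ft_force: [0.7, -0.3, -2.7]
opening: 0.0238
```

Call:
carry_out(hand=[1, 1, 1, 1, 1], linear=[[10, 30, 0], [25, 65, 0], [40, 100, 0], [55, 135, 0], [70, 170, 0]], rot=[[0, 0, 0.12], [0, 0, 0.25], [0, 0, 0.38], [0, 0, 0.51], [0, 0, 0.64]])

```text
time_s: 16.35
ee_pos: [0.5161, -0.1779, 0.1286]
eef_rot: [167.3, 89.8, 27.2]
ft_force: [0.0, 0.6, -2.4]
opening: 0.0234
```

Call:
carry_out(hand=[1, 1, 1, 1, 1], linear=[[15, 35, 0], [30, 70, 0], [45, 105, 0], [60, 140, 0], [75, 175, 0]], rot=[[0, 0, 0.12], [0, 0, 0.25], [0, 0, 0.38], [0, 0, 0.51], [0, 0, 0.64]])

```text
time_s: 16.85
ee_pos: [0.5914, -0.0021, 0.1292]
eef_rot: [152.2, 89.9, 49.1]
ft_force: [1.2, 0.1, -1.7]
opening: 0.0235
```

```bash
python3 -c "
from h import *
goal(595,17.5,78,-1.5)"
```

```text
t 16.85 yaw -13.1 -> -1.5 lin [  3.6  19.6 -51.2] rot [-0.002  0.001  0.203] j [ 17.  27. -29.  99.  15.  58. -31.] F [ 1.2  0.1 -1.7] op 23.5
```

Call:
carry_out(hand=[1, 1, 1, 1, 1], linear=[[2, 10, 0], [4, 19, 0], [4, 19, 0], [4, 19, -10], [4, 19, -20]], rot=[[0, 0, 0.1], [0, 0, 0.2], [0, 0, 0.203], [0, 0, 0.203], [0, 0, 0.203]])

```text
time_s: 17.35
ee_pos: [0.5953, 0.0155, 0.1086]
eef_rot: [133.6, 89.9, 41.9]
ft_force: [0.1, -0.5, -2.8]
opening: 0.0238
```

```bash
python3 -c "
from h import *
goal(595,17.5,78,-1.5)
im,c=snap('top'); im2,c2=snap('wrist')
o=np.hstack([cv2.resize(im[140:320,240:420],(400,400)),cv2.resize(im2,(400,300))[:] if 0 else cv2.copyMakeBorder(cv2.resize(im2,(400,300)),0,100,0,0,0)])
cv2.imwrite('pics/c8.png',o[...,::-1])"
```

```text
t 17.35 yaw -1.7 -> -1.5 lin [ -0.3   2.  -30.6] rot [-0.001  0.001  0.003] j [ 17.  29. -32. 100.  18.  56. -23.] F [ 0.1 -0.5 -2.8] op 23.8
```

View pics/c8.png

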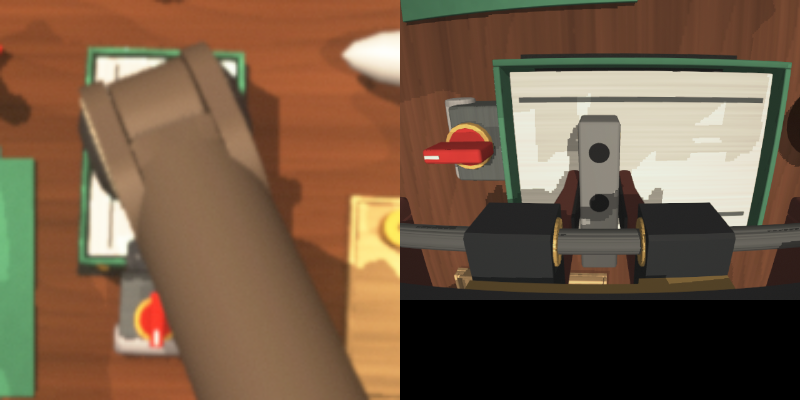

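Call:
carry_out(hand=[1, 1, 1, 1, 1], linear=[[0, 2, -8], [0, 2, -16], [0, 2, -22], [0, 2, -26], [0, 2, -28]], rot=[[0, 0, 0], [0, 0, 0], [0, 0, 0], [0, 0, 0], [0, 0, 0]])

```text
time_s: 17.95
ee_pos: [0.5937, 0.0175, 0.0785]
eef_rot: [-116.9, 89.8, 151.5]
ft_force: [0.2, 0.4, -1.7]
opening: 0.0234
```

Call:
carry_out(hand=[1, 1, 1, 1, 1], linear=[[0, 0, -1], [0, 0, -2], [0, 0, -3], [0, 0, -3], [0, 0, -3]], rot=[[0, 0, 0], [0, 0, 0], [0, 0, 0], [0, 0, 0], [0, 0, 0]])

```text
time_s: 18.45
ee_pos: [0.5938, 0.0176, 0.0766]
eef_rot: [-115.6, 89.9, 152.8]
ft_force: [-3.6, -0.1, 5.0]
opening: 0.0238
```

Call:
carry_out(hand=[0.3, 0.2, 0, 0, 0], linear=[[0, 0, 1], [0, 0, 1], [0, 0, 1], [0, 0, 1], [0, 0, 1]], rot=[[0, 0, 0], [0, 0, 0], [0, 0, 0], [0, 0, 0], [0, 0, 0]])

```text
time_s: 18.95
ee_pos: [0.5939, 0.0176, 0.0776]
eef_rot: [-118.7, 89.9, 149.7]
ft_force: [-0.8, -0.3, 0.1]
opening: 0.0438
```

Call:
carry_out(hand=[0, 0, 0, 0, 0], linear=[[0, 0, 10], [0, 0, 40], [0, 0, 80], [0, -20, 110], [-10, -60, 110]], rot=[[0, 0, 0], [0, 0, 0], [0, 0, 0], [0, 0, -0.1], [0, 0, -0.25]])

```text
time_s: 19.45
ee_pos: [0.5873, -0.0387, 0.1932]
eef_rot: [133.4, 89.5, 27.5]
ft_force: [0.8, -1.2, -0.7]
opening: 0.0439
```

Call:
carry_out(hand=[0, 0, 0, 0, 0], linear=[[-15, -45, 0], [-30, -90, 0], [-45, -135, 0], [-60, -180, 0], [-75, -225, 0]], rot=[[0, 0, -0.14], [0, 0, -0.28], [0, 0, -0.42], [0, 0, -0.56], [0, 0, -0.7]])

```text
time_s: 19.95
ee_pos: [0.5117, -0.2653, 0.1943]
eef_rot: [132.8, 89.5, -13.5]
ft_force: [0.6, -0.6, -0.3]
opening: 0.044
```

```bash
python3 -c "
from h import *
goal(444,-406,120,91.4)
im,c=snap('top','t9.png')"
```

```text
t 19.95 yaw -56.3 -> -88.6 lin [ -67.7 -140.7  -74.3] rot [ 0.005  0.008 -0.564] j [ 36.  20. -18.  98.   7.  62. -40.] F [ 0.6 -0.6 -0.3] op 44.0
```

View pics/t9.png

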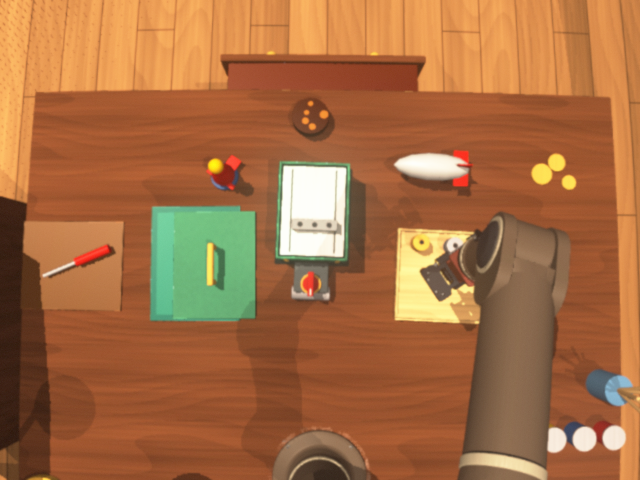

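Call:
carry_out(hand=[0, 0, 0, 0, 0], linear=[[-15, -35, -20], [-35, -75, -40], [-55, -115, -60], [-68, -140, -74], [-68, -141, -74]], rot=[[0, 0, -0.13], [0, 0, -0.27], [0, 0, -0.41], [0, 0, -0.55], [0, 0, -0.564]])

```text
time_s: 20.5
ee_pos: [0.4354, -0.4198, 0.1181]
eef_rot: [77.8, 89.4, -102.4]
ft_force: [-0.8, -0.4, 0.3]
opening: 0.0438
```

```bash
python3 -c "
from h import *
goal(444,-406.5,-17,91.4)
im,c=snap('wrist'); 
cv2.imwrite('pics/c10.png',cv2.resize(im,(480,360))[...,::-1])"
```

```text
t 20.5 yaw -90.2 -> -88.6 lin [   8.6   13.3 -135.1] rot [ 0.009 -0.002  0.028] j [ 44.  26.  -7.  99.   4.  55. -55.] F [-0.8 -0.4  0.3] op 43.8
```

View pics/c10.png

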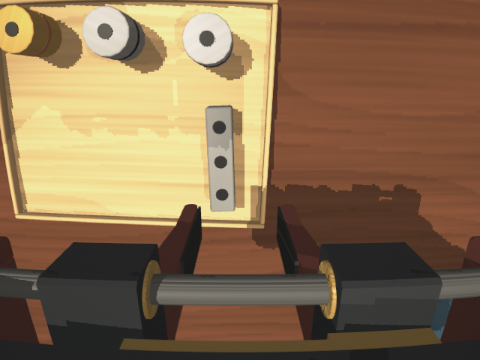

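Call:
carry_out(hand=[0, 0, 0, 0, 0], linear=[[4, 6, 0], [8, 13, -10], [8, 13, -30], [8, 13, -55], [8, 13, -70]], rot=[[0.009, 0, 0.028], [0.009, 0, 0.028], [0.009, 0, 0.028], [0.009, 0, 0.028], [0.009, 0, 0.028]])

```text
time_s: 21.05
ee_pos: [0.447, -0.402, 0.0478]
eef_rot: [-97.1, 89.9, 84.8]
ft_force: [-0.7, 0.6, 0.1]
opening: 0.0443
```

```bash
python3 -c "
from h import *
goal(444,-406.5,-17,91.4)
im,c=snap('wrist','w11.png');H,S,V=hsv(im)
m=((V<75)&(S<110)).astype(np.uint8)
n,l,s,ce=cv2.connectedComponentsWithStats(m)
for i in range(1,n):
  if 100<s[i,4]<3000 and s[i,2]<60 and s[i,3]<60: print(s[i],ce[i].round(1),(p2w(c,ce[i],.031)*1000).round(1))
"
```

```text
t 21.05 yaw -88.1 -> -88.6 lin [ -3.   -4.5 -64.8] rot [-0.002  0.    -0.01 ] j [ 43.  31.  -7. 103.   5.  47. -55.] F [-0.7  0.6  0.1] op 44.3
[312 199  22  23 393] [322.5 209.9] [[ 476.1 -403.4   31. ]]
[311 259  22  20 347] [321.4 268.7] [[ 443.9 -404.1   31. ]]
[310 313  22  19 319] [320.4 321.9] [[ 412.  -404.7   31. ]]
```

Call:
carry_out(hand=[0, 0, 0, 0, 0], linear=[[-3, -2, -15], [-3, -2, -32], [-3, -2, -48], [-3, -2, -60], [-3, -2, -64]], rot=[[0, 0, -0.01], [0, 0, -0.01], [0, 0, -0.01], [0, 0, -0.01], [0, 0, -0.01]])

```text
time_s: 21.6
ee_pos: [0.4429, -0.4026, -0.0191]
eef_rot: [-58.3, 89.7, 123.1]
ft_force: [0.0, -0.1, 0.0]
opening: 0.0437
```

Call:
carry_out(hand=[1, 1, 1, 1, 1], linear=[[0, 0, 0], [0, 0, 0], [0, 0, 0], [0, 0, 0], [0, 0, 0]], rot=[[0, 0, 0], [0, 0, 0], [0, 0, 0], [0, 0, 0], [0, 0, 0]])

```text
time_s: 22.1
ee_pos: [0.4433, -0.4029, -0.0184]
eef_rot: [-63.8, 89.7, 117.6]
ft_force: [0.1, 0.3, 4.6]
opening: 0.024
```

Call:
carry_out(hand=[1, 1, 1, 1, 1], linear=[[0, 0, 5], [0, 0, 30], [0, 0, 70], [0, 0, 110], [0, 0, 142]], rot=[[0, 0, 0], [0, 0, 0], [0, 0, 0], [0, 0, 0], [0, 0, 0]])

```text
time_s: 22.6
ee_pos: [0.4432, -0.4028, 0.1257]
eef_rot: [-66.2, 89.8, 115.2]
ft_force: [0.2, -0.8, -4.5]
opening: 0.024
```

```bash
python3 -c "
from h import *
goal(655,16,78,-1.5)"
```

```text
t 22.6 yaw -88.6 -> -1.5 lin [211.8 418.8 -47.7] rot [-0.002 -0.004  1.52 ] j [ 43.  25.  -8.  99.   4.  56. -54.] F [ 0.2 -0.8 -4.5] op 24.0
```

Call:
carry_out(hand=[1, 1, 1, 1, 1], linear=[[15, 30, 0], [35, 68, 0], [55, 106, 0], [75, 145, 0], [95, 185, 0]], rot=[[0, 0, 0.12], [0, 0, 0.25], [0, 0, 0.38], [0, 0, 0.51], [0, 0, 0.64]])

```text
time_s: 23.1
ee_pos: [0.538, -0.2164, 0.1257]
eef_rot: [-60.5, 89.7, 157.9]
ft_force: [0.8, -0.8, -3.4]
opening: 0.0237
```

Call:
carry_out(hand=[1, 1, 1, 1, 1], linear=[[20, 40, 0], [40, 80, 0], [60, 118, 0], [80, 156, 0], [97, 190, 0]], rot=[[0, 0, 0.13], [0, 0, 0.26], [0, 0, 0.39], [0, 0, 0.52], [0, 0, 0.65]])

```text
time_s: 23.6
ee_pos: [0.6351, -0.0243, 0.1255]
eef_rot: [-64.3, 89.7, -168.4]
ft_force: [-0.0, -0.1, -3.7]
opening: 0.0236
```

```bash
python3 -c "
from h import *
goal(655,16,77,-1.5)"
```

```text
t 23.6 yaw -14.1 -> -1.5 lin [ 19.9  40.3 -48.5] rot [ 0.002 -0.005  0.219] j [ 18.  32. -29.  93.  17.  61. -30.] F [-0.  -0.1 -3.7] op 23.6
```

Call:
carry_out(hand=[1, 1, 1, 1, 1], linear=[[10, 20, 0], [20, 38, 0], [20, 40, 0], [20, 40, -5], [20, 40, -10]], rot=[[0, 0, 0.11], [0, -0.005, 0.219], [0, -0.005, 0.219], [0, -0.005, 0.219], [0, -0.005, 0.219]])

```text
time_s: 24.1
ee_pos: [0.6545, 0.0137, 0.1148]
eef_rot: [-18.2, 89.8, -110.0]
ft_force: [-0.0, -1.3, -3.3]
opening: 0.0237
```

```bash
python3 -c "
from h import *
goal(655,16,77,-1.5)"
```

```text
t 24.1 yaw -1.7 -> -1.5 lin [  0.5   2.3 -37.8] rot [ 0.003 -0.001  0.004] j [ 15.  34. -31.  90.  20.  61. -23.] F [-0.  -1.3 -3.3] op 23.7
```

Call:
carry_out(hand=[1, 1, 1, 1, 1], linear=[[0, 2, -10], [0, 2, -20], [0, 2, -28], [0, 2, -33], [0, 2, -35]], rot=[[0, 0, 0], [0, 0, 0], [0, 0, 0], [0, 0, 0], [0, 0, 0]])

```text
time_s: 24.6
ee_pos: [0.6541, 0.0156, 0.0789]
eef_rot: [-33.3, 89.8, -125.0]
ft_force: [-0.1, -0.0, -2.6]
opening: 0.0234
```

Call:
carry_out(hand=[1, 1, 1, 1], linear=[[0, 0, -1], [0, 0, -2], [0, 0, -2.5], [0, 0, -3]], rot=[[0, 0, 0], [0, 0, 0], [0, 0, 0], [0, 0, 0]])

```text
time_s: 25.0
ee_pos: [0.6542, 0.0156, 0.0761]
eef_rot: [-28.4, 89.8, -120.1]
ft_force: [-0.0, 0.1, -3.3]
opening: 0.0239
```

Call:
carry_out(hand=[1, 1, 1, 1], linear=[[0, 0, -1], [0, 0, -1.5], [0, 0, -2], [0, 0, -2]], rot=[[0, 0, 0], [0, 0, 0], [0, 0, 0], [0, 0, 0]])

```text
time_s: 25.4
ee_pos: [0.6543, 0.0156, 0.0757]
eef_rot: [-15.8, 89.8, -107.5]
ft_force: [-4.7, -1.3, 8.7]
opening: 0.0236
```

Call:
carry_out(hand=[0.3, 0.2, 0, 0, 0], linear=[[0, 0, 1], [0, 0, 1], [0, 0, 1], [0, 0, 1], [0, 0, 1]], rot=[[0, 0, 0], [0, 0, 0], [0, 0, 0], [0, 0, 0], [0, 0, 0]])

```text
time_s: 25.9
ee_pos: [0.6543, 0.0156, 0.0766]
eef_rot: [-17.3, 89.8, -109.0]
ft_force: [-0.2, -0.2, 0.3]
opening: 0.0438
```

Call:
carry_out(hand=[0, 0, 0, -0.5, -1], linear=[[0, 0, 10], [0, 0, 40], [0, 0, 80], [-20, 20, 110], [-45, 55, 110]], rot=[[0, 0, 0], [0, 0, 0], [0, 0, 0], [0, 0, -0.1], [0, 0, -0.2]])

```text
time_s: 26.4
ee_pos: [0.6123, 0.0692, 0.1916]
eef_rot: [77.4, 89.6, -26.3]
ft_force: [0.9, 1.0, -1.0]
opening: 0.0569
```

Call:
carry_out(hand=[-1, -1, -1, -1, -1], linear=[[-20, 30, 0], [-40, 60, 0], [-60, 90, 0], [-80, 120, 0], [-95, 150, 0]], rot=[[0, 0, -0.12], [0, 0, -0.25], [0, 0, -0.38], [0, 0, -0.51], [0, 0, -0.64]])

```text
time_s: 26.9
ee_pos: [0.5161, 0.2206, 0.1926]
eef_rot: [84.4, 89.6, -56.3]
ft_force: [0.5, -0.1, -0.1]
opening: 0.0877
```

```bash
python3 -c "
from h import *
im=np.ascontiguousarray(cv2.imread('pics/t9.png')[...,::-1]); c=calibration('top')
H,S,V=hsv(im)
print('handle',rect(c,box((H>15)&(H<40)&(S>80),195,230,225,300),.056))
print('cover edge pts',(p2w(c,[(256,211),(256,320),(173,320)],.008)*1000).round(0).tolist())
goal(500,260,150,91)
im,c=snap('top','t12.png')
H,S,V=hsv(im)
for b in [(280,165,350,208),(280,208,350,260)]: 
  print('bar',rect(c,box((V<195)&(S<90),*(288,168,342,205) if b[3]==208 else (288,208,342,252)),.126))
"
```

```text
handle [ 5.038e+02  2.534e+02  1.005e+02  2.290e+01 -4.000e-01]
cover edge pts [[636.0, 157.0, 8.0], [373.0, 153.0, 8.0], [370.0, 355.0, 8.0]]
t 26.9 yaw -50.7 -> -89.0 lin [-16.1  39.4 -42.6] rot [ 0.007  0.002 -0.669] j [ -7.  20. -28.  99.  11.  63. -89.] F [ 0.5 -0.1 -0.1] op 87.7
bar [637.9   8.9  92.9   4.5 -89.5]
bar [576.3   9.5  90.5   6.9  88.3]
```

View pics/t12.png

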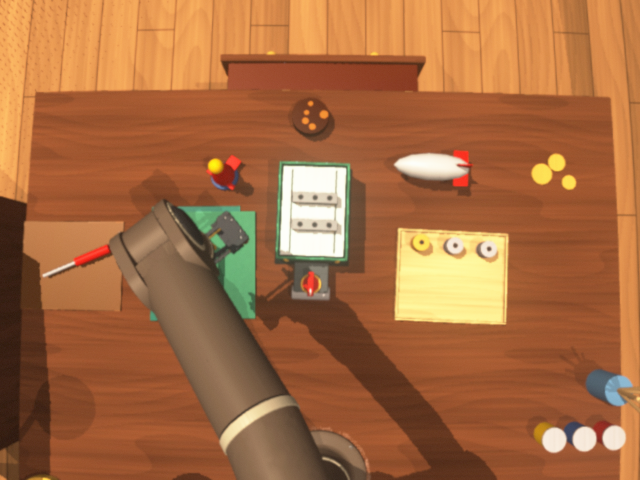

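Call:
carry_out(hand=[-1, -1, -1, -1, -1], linear=[[-5, 10, 0], [-12, 25, 0], [-12, 35, 0], [-12, 35, 0], [-12, 35, -20]], rot=[[0, 0, -0.14], [0, 0, -0.28], [0, 0, -0.42], [0, 0, -0.56], [0, 0, -0.68]])

```text
time_s: 27.45
ee_pos: [0.5026, 0.2638, 0.1758]
eef_rot: [174.6, 89.7, -5.5]
ft_force: [-0.2, 0.1, 0.1]
opening: 0.0878
```

```bash
python3 -c "
from h import *
goal(503.5,254,8,90)
im,c=snap('wrist','w13.png');H,S,V=hsv(im)
print(rect(c,(H>15)&(H<40)&(S>120)&(np.arange(480)[:,None]<290),.056))
"
```

```text
t 27.45 yaw -90.1 -> -90.0 lin [   0.9   -9.8 -167.8] rot [0.001 0.006 0.001] j [ -16.   21.  -21.  100.    9.   60. -130.] F [-0.2  0.1  0.1] op 87.8
[5.073e+02 2.593e+02 9.840e+01 1.290e+01 5.000e-01]
```

Call:
carry_out(hand=[-1, -1, -1, -1, -1], linear=[[3, -6, -35], [3, -6, -75], [3, -6, -115], [3, -6, -150], [3, -6, -167]], rot=[[0, 0.006, 0], [0, 0.006, 0], [0, 0.006, 0], [0, 0.006, 0], [0, 0.006, 0]])

```text
time_s: 28.0
ee_pos: [0.5021, 0.255, 0.0017]
eef_rot: [29.8, 89.4, -150.5]
ft_force: [0.2, -0.5, -0.7]
opening: 0.088
```

Call:
carry_out(hand=[1, 1, 1, 1, 1], linear=[[0, 0, 0], [0, 0, 0], [0, 0, 0], [0, 0, 0], [0, 0, 0]], rot=[[0, 0, 0], [0, 0, 0], [0, 0, 0], [0, 0, 0], [0, 0, 0]])

```text
time_s: 28.5
ee_pos: [0.5028, 0.2553, 0.0029]
eef_rot: [30.9, 89.5, -149.4]
ft_force: [-0.4, 0.0, -1.3]
opening: 0.0512
```

Call:
carry_out(hand=[1, 1, 1, 1, 1], linear=[[0, 0, 0], [0, 0, 0], [0, 0, 0], [0, 0, 0], [0, 0, 0]], rot=[[0, 0, 0], [0, 0, 0], [0, 0, 0], [0, 0, 0], [0, 0, 0]])

```text
time_s: 29.0
ee_pos: [0.5028, 0.256, 0.0029]
eef_rot: [27.3, 89.5, -153.0]
ft_force: [0.3, 1.7, 0.4]
opening: 0.0138
```

```bash
python3 -c "
from h import *
goal(507,303,8,91)"
```

```text
t 29.0 yaw -90.2 -> -89.0 lin [ 4.2 47.   5.1] rot [ 0.004 -0.007  0.022] j [ -18.   33.  -18.  108.   15.   41. -135.] F [0.3 1.7 0.4] op 13.8
```

Call:
carry_out(hand=[1, 1, 1, 1, 1], linear=[[0, 0, 8], [0, 0, 20], [1, 15, 20], [2, 32, 20], [2, 47, 20]], rot=[[0, 0, 0], [0, 0, 0], [0, 0, 0.01], [0, 0, 0.022], [0, 0, 0.022]])

```text
time_s: 29.5
ee_pos: [0.5047, 0.3053, 0.0231]
eef_rot: [21.0, 89.6, -157.9]
ft_force: [0.8, 0.7, -3.3]
opening: 0.0138
```

Call:
carry_out(hand=[1, 1, 1, 1, 1], linear=[[0, 0, -6], [0, 0, -12], [0, 0, -17], [0, 0, -19], [0, 0, -19]], rot=[[0, 0, 0], [0, 0, 0], [0, 0, 0], [0, 0, 0], [0, 0, 0]])

```text
time_s: 30.0
ee_pos: [0.5045, 0.3044, 0.0036]
eef_rot: [24.5, 89.5, -154.4]
ft_force: [-1.2, -0.8, -4.2]
opening: 0.0136
```

Call:
carry_out(hand=[0.6, 0.2, -0.2, -0.6, -1], linear=[[0, 0, 0], [0, 0, 0], [0, 0, 0], [0, 0, 0], [0, 0, 0]], rot=[[0, 0, 0], [0, 0, 0], [0, 0, 0], [0, 0, 0], [0, 0, 0]])

```text
time_s: 30.5
ee_pos: [0.5047, 0.3045, 0.0038]
eef_rot: [24.4, 89.5, -154.6]
ft_force: [0.1, -0.0, -0.5]
opening: 0.0461
```

Call:
carry_out(hand=[-1, -1, -1, -1, -1], linear=[[0, 0, 0], [0, 0, 20], [0, 0, 60], [0, 0, 110], [0, 0, 150]], rot=[[0, 0, 0], [0, 0, 0], [0, 0, 0], [0, 0, 0], [0, 0, 0]])

```text
time_s: 31.0
ee_pos: [0.5048, 0.3048, 0.1564]
eef_rot: [21.3, 89.6, -157.6]
ft_force: [0.5, -0.2, 0.6]
opening: 0.0854
```

```bash
python3 -c "
from h import *
goal(460,20,140,88.5)"
```

```text
t 31.0 yaw -88.9 -> -91.5 lin [ -44.8 -284.8  -16.4] rot [ 0.003 -0.007 -0.045] j [ -20.   24.  -21.   98.   10.   60. -133.] F [ 0.5 -0.2  0.6] op 85.4
```

Call:
carry_out(hand=[-1, -1, -1, -1, -1], linear=[[-8, -45, 0], [-16, -90, 0], [-24, -135, 0], [-32, -180, 0], [-38, -225, 0]], rot=[[0, -0.007, -0.02], [0, -0.007, -0.045], [0, -0.007, -0.045], [0, -0.007, -0.045], [0, -0.007, -0.045]])

```text
time_s: 31.5
ee_pos: [0.4661, 0.0782, 0.1566]
eef_rot: [106.9, 89.8, -74.6]
ft_force: [1.5, -0.5, 0.3]
opening: 0.088
```

Call:
carry_out(hand=[-1, -1, -1, -1, -1], linear=[[-3, -30, 0], [-6, -55, 0], [-6, -60, 0], [-6, -60, 0], [-6, -60, 0]], rot=[[0, 0, 0], [0, 0, 0], [0, 0, 0], [0, 0, 0], [0, 0, 0]])

```text
time_s: 32.0
ee_pos: [0.4604, 0.0195, 0.1567]
eef_rot: [120.7, 89.9, -60.8]
ft_force: [-0.6, 0.3, -0.9]
opening: 0.0878
```

```bash
python3 -c "
from h import *
goal(460,20,36,88.5)
im,c=snap('wrist','w14.png');H,S,V=hsv(im)
m=((H<8)|(H>172))&(S>150)&(V>120)
n,l,s,ce=cv2.connectedComponentsWithStats(m.astype(np.uint8))
for i in range(1,n):
  if s[i,4]>150: print(s[i],ce[i].round(1))
print(w2p(c,[[.46,.02,.088],[.46,.021,.05]]))
"
```

```text
t 32.0 yaw -91.4 -> -91.5 lin [  -0.4    0.5 -120.7] rot [ 0.002  0.001 -0.001] j [   5.   11.  -16.  115.    4.   54. -104.] F [-0.6  0.3 -0.9] op 87.8
[ 285  188   36   82 1990] [305.8 224.5]
[322 196  17  47 552] [328.2 219.2]
[[316.88473837 236.12102332]
 [315.66733261 221.55946452]]
```

View pics/w14.png

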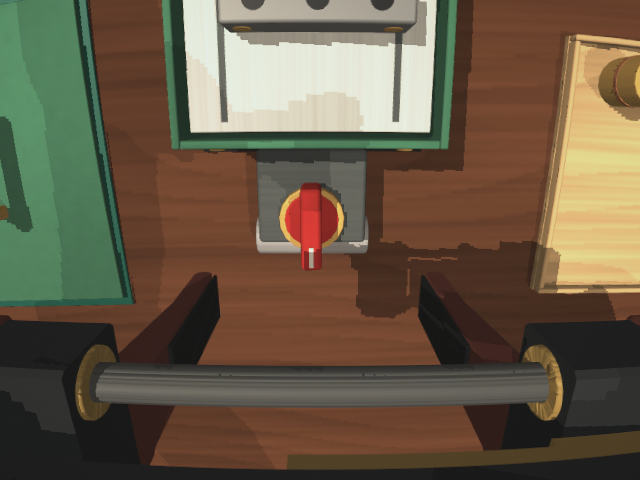

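```bash
python3 -c "
from h import *
c=calibration('wrist')
print((p2w(c,[(172,150),(449,149),(310.5,149.5)],.108)*1000).round(1))
print((p2w(c,[(311,184),(311,269),(311,226)],.088)*1000).round(1))
print((p2w(c,[(311.5,219),(311.5,187),(311.5,250)],.055)*1000).round(1))
"
```

```text
[[519.7 102.5 108. ]
 [516.6 -57.3 108. ]
 [517.6  22.5 108. ]]
[[494.4  23.1  88. ]
 [437.   24.7  88. ]
 [466.9  23.9  88. ]]
[[463.3  24.2  55. ]
 [486.9  23.5  55. ]
 [439.4  24.8  55. ]]
```

Call:
carry_out(hand=[-0.2, -0.2, -0.2, -0.2, -0.2], linear=[[2, 3, -20], [2, 3, -50], [2, 3, -75], [2, 3, -92], [2, 3, -100]], rot=[[0, 0, 0], [0, 0, 0], [0, 0, 0], [0, 0, 0], [0, 0, 0]], squeeze=55)

```text
time_s: 32.55
ee_pos: [0.4615, 0.0241, 0.0551]
eef_rot: [50.0, 89.9, -131.2]
ft_force: [-0.7, 0.8, -0.2]
opening: 0.0537
```

Call:
carry_out(hand=[-0.2, -0.2, -0.2, -0.2], linear=[[0, 0, -8], [0, 0, -15], [0, 0, -19], [0, 0, -20]], rot=[[0, 0, 0], [0, 0, 0], [0, 0, 0], [0, 0, 0]])

```text
time_s: 32.95
ee_pos: [0.4616, 0.0242, 0.035]
eef_rot: [50.0, 89.9, -131.2]
ft_force: [-0.4, -1.1, 0.1]
opening: 0.0527
```

Call:
carry_out(hand=[1, 1, 1, 1, 1], linear=[[0, 0, 0], [0, 0, 0], [0, 0, 0], [0, 0, 0], [0, 0, 0]], rot=[[0, 0, 0], [0, 0, 0], [0, 0, 0], [0, 0, 0], [0, 0, 0]])

```text
time_s: 33.45
ee_pos: [0.4617, 0.0242, 0.0352]
eef_rot: [57.8, 89.9, -123.5]
ft_force: [0.1, 0.2, -0.3]
opening: 0.0162
```

Call:
carry_out(hand=[1, 1], linear=[[0, 0, 0], [0, 0, 0]], rot=[[0, 0, 0], [0, 0, 0]])

```text
time_s: 33.65
ee_pos: [0.4617, 0.0245, 0.0352]
eef_rot: [55.3, 89.9, -125.9]
ft_force: [-0.6, 1.6, -0.6]
opening: 0.0133
```

```bash
python3 -c "
from h import *
goal(462.5,22.5,36,88.5); print(arm.get_obs()['torque'])"
```

```text
t 33.65 yaw -91.2 -> -91.5 lin [ 0.8 -2.   0.8] rot [ 0.001 -0.001 -0.005] j [   3.   22.  -14.  122.    9.   38. -109.] F [-0.6  1.6 -0.6] op 13.3
[0.45021175 0.05573001 0.22043147]
```

Call:
carry_out(hand=[1, 1, 1, 1, 1], linear=[[0, 0, 0], [0, 0, 0], [0, 0, 0], [0, 0, 0], [0, 0, 0]], rot=[[0, 0, 0.07], [0, 0, 0.14], [0, 0, 0.21], [0, 0, 0.26], [0, 0, 0.28]])

```text
time_s: 34.15
ee_pos: [0.4618, 0.0241, 0.0352]
eef_rot: [57.6, 89.9, -107.6]
ft_force: [0.8, -0.7, -0.7]
opening: 0.014
```

```bash
cat > lv.py <<'E'
from h import *
goal(461.7,24.5,35.2,106.1); print('tq',arm.get_obs()['torque'].round(2))
im,c=snap('top'); cv2.imwrite('pics/lv%d.png'%(arm.get_obs()['time_s']*100),im[...,::-1])
H,S,V=hsv(im); m=box((V<110)&(S<120),285,165,345,255)
n,l,s,ce=cv2.connectedComponentsWithStats(m.astype(np.uint8))
for i in range(1,n):
  if 4<s[i,4]<100: print(s[i,4],ce[i].round(1))
E
python3 lv.py
```

```text
t 34.15 yaw -75.2 -> -73.9 lin [-0.1  0.4  0. ] rot [ 0.002 -0.001  0.022] j [  6.  22. -18. 122.  11.  38. -95.] F [ 0.8 -0.7 -0.7] op 14.0
tq [-0.11 -0.1  -0.16]
```

```bash
cat > lv.py <<'E'
from h import *
import glob
o=arm.get_obs(); R=Ro.from_euler('xyz',o['eef_rot'],degrees=True).as_matrix()
print('t',o['time_s'],'yaw',np.degrees(np.arctan2(R[1,1],R[0,1])).round(1),'tq',o['torque'].round(2))
for nm in('wrist','scene'):
    im=camera(nm); f=sorted(glob.glob('pics/lv_%s_*'%nm))
    if f: 
        d=cv2.absdiff(cv2.imread(f[-1])[...,::-1],im).max(2)
        ys,xs=np.where(d>25); print(nm,len(xs),(np.percentile(xs,[5,50,95]),np.percentile(ys,[5,50,95])) if len(xs) else '')
    cv2.imwrite('pics/lv_%s_%06d.png'%(nm,o['time_s']*100),im[...,::-1])
E
python3 lv.py
```

```text
t 34.2 yaw -75.1 tq [-0.1  -0.02 -0.17]
```

Call:
carry_out(hand=[1, 1, 1], linear=[[0, 0, 0], [0, 0, 0], [0, 0, 0]], rot=[[0, 0, 0], [0, 0, 0], [0, 0, 0]])

```text
time_s: 34.6
ee_pos: [0.4617, 0.0241, 0.0352]
eef_rot: [61.3, 89.9, -103.9]
ft_force: [0.0, -1.0, -0.8]
opening: 0.0137
```

```bash
python3 lv.py
```

```text
t 34.6 yaw -75.2 tq [-0.13 -0.13  0.03]
wrist 15160 (array([165., 549., 629.]), array([  7.,  86., 201.]))
scene 1452 (array([303., 332., 367.]), array([223., 250., 278.]))
```

It's sinking, so I'll hold the valve here and wait.

Call:
carry_out(hand=[1, 1, 1, 1, 1], linear=[[0, 0, 0], [0, 0, 0], [0, 0, 0], [0, 0, 0], [0, 0, 0]], rot=[[0, 0, 0], [0, 0, 0], [0, 0, 0], [0, 0, 0], [0, 0, 0]])

```text
time_s: 35.2
ee_pos: [0.4618, 0.0241, 0.0352]
eef_rot: [60.8, 89.9, -104.4]
ft_force: [-0.3, -1.0, -0.2]
opening: 0.0136
```

```bash
python3 lv.py; python3 - <<'E'
import cv2,glob
for f in sorted(glob.glob('pics/lv_wrist*')):
    im=cv2.imread(f); h=cv2.cvtColor(im,cv2.COLOR_BGR2HSV); m=((h[...,2]<75)&(h[...,1]<110)).astype('uint8')
    n,l,s,c=cv2.connectedComponentsWithStats(m)
    print(f,[(s[i][4],c[i].round(0).tolist()) for i in range(1,n) if 80<s[i][4]<2500 and s[i][2]<60 and s[i][3]<60 and c[i][1]<260])
E
```

```text
t 35.2 yaw -75.3 tq [-0.1  -0.04  0.03]
wrist 20249 (array([177., 536., 620.]), array([  6.,  78., 189.]))
scene 1842 (array([303., 333., 365.]), array([226., 252., 280.]))
pics/lv_wrist_003420.png []
pics/lv_wrist_003460.png []
pics/lv_wrist_003520.png []
```

Call:
carry_out(hand=[1, 1, 1, 1, 1], linear=[[0, 0, 0], [0, 0, 0], [0, 0, 0], [0, 0, 0], [0, 0, 0]], rot=[[0, 0, 0], [0, 0, 0], [0, 0, 0], [0, 0, 0], [0, 0, 0]])

```text
time_s: 35.8
ee_pos: [0.4617, 0.0241, 0.0352]
eef_rot: [60.0, 89.9, -105.2]
ft_force: [0.1, 0.1, -0.9]
opening: 0.0142
```

Call:
carry_out(hand=[1, 1, 1, 1, 1], linear=[[0, 0, 0], [0, 0, 0], [0, 0, 0], [0, 0, 0], [0, 0, 0]], rot=[[0, 0, 0], [0, 0, 0], [0, 0, 0], [0, 0, 0], [0, 0, 0]])

```text
time_s: 36.3
ee_pos: [0.4617, 0.0241, 0.0352]
eef_rot: [58.6, 89.9, -106.7]
ft_force: [-0.5, -1.0, -0.3]
opening: 0.0136
```

```bash
python3 lv.py
```

```text
t 36.3 yaw -75.3 tq [-0.13 -0.04  0.01]
wrist 30774 (array([193., 509., 603.]), array([  5.,  72., 180.]))
scene 2520 (array([303., 332., 363.]), array([230., 256., 282.]))
```

Call:
carry_out(hand=[1, 1, 1, 1, 1], linear=[[0, 0, 0], [0, 0, 0], [0, 0, 0], [0, 0, 0], [0, 0, 0]], rot=[[0, 0, 0], [0, 0, 0], [0, 0, 0], [0, 0, 0], [0, 0, 0]])

```text
time_s: 36.9
ee_pos: [0.4617, 0.0241, 0.0352]
eef_rot: [59.4, 89.9, -105.9]
ft_force: [0.8, -0.5, -0.3]
opening: 0.0142
```

Call:
carry_out(hand=[1, 1, 1, 1, 1], linear=[[0, 0, 0], [0, 0, 0], [0, 0, 0], [0, 0, 0], [0, 0, 0]], rot=[[0, 0, 0], [0, 0, 0], [0, 0, 0], [0, 0, 0], [0, 0, 0]])

```text
time_s: 37.4
ee_pos: [0.4617, 0.0241, 0.0352]
eef_rot: [59.7, 89.9, -105.5]
ft_force: [0.3, -1.4, 0.0]
opening: 0.0139
```

```bash
python3 lv.py
```

```text
t 37.4 yaw -75.3 tq [-0.12 -0.05 -0.  ]
wrist 25183 (array([209., 496., 581.]), array([  4.,  67., 169.]))
scene 2436 (array([304., 333., 360.]), array([234., 261., 284.]))
```

Call:
carry_out(hand=[1, 1, 1, 1, 1], linear=[[0, 0, 0], [0, 0, 0], [0, 0, 0], [0, 0, 0], [0, 0, 0]], rot=[[0, 0, 0], [0, 0, 0], [0, 0, 0], [0, 0, 0], [0, 0, 0]])

```text
time_s: 38.0
ee_pos: [0.4617, 0.0241, 0.0352]
eef_rot: [59.9, 89.9, -105.4]
ft_force: [1.0, -0.5, -0.8]
opening: 0.0137
```

```bash
python3 lv.py
```

```text
t 38.0 yaw -75.3 tq [-0.1  -0.09 -0.01]
wrist 14338 (array([232.85, 484.  , 566.  ]), array([  5.,  60., 161.]))
scene 1610 (array([305., 332., 357.]), array([239., 264., 286.]))
```

Call:
carry_out(hand=[1, 1, 1, 1, 1], linear=[[0, 0, 0], [0, 0, 0], [0, 0, 0], [0, 0, 0], [0, 0, 0]], rot=[[0, 0, 0], [0, 0, 0], [0, 0, 0], [0, 0, 0], [0, 0, 0]])

```text
time_s: 38.6
ee_pos: [0.4617, 0.0241, 0.0352]
eef_rot: [60.0, 89.9, -105.2]
ft_force: [0.1, -0.4, -0.1]
opening: 0.0134
```

```bash
python3 lv.py
```

```text
t 38.6 yaw -75.2 tq [-0.11 -0.14  0.01]
wrist 5461 (array([250., 472., 560.]), array([  4.,  47., 156.]))
scene 627 (array([306.3, 334. , 357. ]), array([240., 265., 288.]))
```

Call:
carry_out(hand=[1, 1, 1, 1, 1], linear=[[0, 0, 0], [0, 0, 0], [0, 0, 0], [0, 0, 0], [0, 0, 0]], rot=[[0, 0, 0], [0, 0, 0], [0, 0, 0], [0, 0, 0], [0, 0, 0]])

```text
time_s: 39.2
ee_pos: [0.4617, 0.0241, 0.0352]
eef_rot: [60.5, 89.9, -104.8]
ft_force: [0.7, -0.4, -0.5]
opening: 0.0138
```

```bash
python3 lv.py
```

```text
t 39.2 yaw -75.3 tq [-0.1  -0.04 -0.07]
wrist 4 (array([ 39.65, 204.5 , 405.9 ]), array([ 79.3, 252. , 293.8]))
scene 0
```

Call:
carry_out(hand=[1, 1, 1, 1, 1], linear=[[0, 0, 0], [0, 0, 0], [0, 0, 0], [0, 0, 0], [0, 0, 0]], rot=[[0, 0, 0], [0, 0, 0], [0, 0, 0], [0, 0, 0], [0, 0, 0]])

```text
time_s: 39.8
ee_pos: [0.4618, 0.0242, 0.0352]
eef_rot: [61.4, 89.9, -103.9]
ft_force: [-0.3, -0.9, -0.3]
opening: 0.0133
```

```bash
python3 lv.py
```

```text
t 39.8 yaw -75.2 tq [-0.12 -0.05 -0.06]
wrist 4 (array([ 62.75, 281.5 , 405.9 ]), array([251.3 , 259.5 , 295.75]))
scene 0
```

Call:
carry_out(hand=[1, 1, 1, 1, 1], linear=[[0, 0, 0], [0, 0, 0], [0, 0, 0], [0, 0, 0], [0, 0, 0]], rot=[[0, 0, -0.07], [0, 0, -0.14], [0, 0, -0.21], [0, 0, -0.27], [0, 0, -0.28]])

```text
time_s: 40.4
ee_pos: [0.4616, 0.0245, 0.0351]
eef_rot: [57.0, 89.9, -124.3]
ft_force: [0.3, 1.4, -0.9]
opening: 0.0138
```

```bash
cat >tq.py <<'E'
from h import *
o=arm.get_obs(); R=Ro.from_euler('xyz',o['eef_rot'],degrees=True).as_matrix()
print('t',o['time_s'],'yaw',np.degrees(np.arctan2(R[1,1],R[0,1])).round(2),'tq',o['torque'].round(2),'F',o['ft_force'].round(1))
E
python3 tq.py
```

```text
t 40.4 yaw -91.29 tq [ 0.2  -0.    0.28] F [ 0.3  1.4 -0.9]
```

Call:
carry_out(hand=[1, 1, 1], linear=[[0, 0, 0], [0, 0, 0], [0, 0, 0]], rot=[[0, 0, -0.02], [0, 0, -0.03], [0, 0, -0.03]])

```text
time_s: 40.7
ee_pos: [0.4617, 0.0245, 0.0352]
eef_rot: [62.8, 89.9, -120.1]
ft_force: [-0.1, -1.6, 0.9]
opening: 0.0138
```

```bash
python3 tq.py
```

```text
t 40.7 yaw -92.93 tq [-0.07 -0.01  0.92] F [-0.1 -1.6  0.9]
```

Call:
carry_out(hand=[1, 1, 1], linear=[[0, 0, 0], [0, 0, 0], [0, 0, 0]], rot=[[0, 0, -0.02], [0, 0, -0.03], [0, 0, -0.03]])

```text
time_s: 41.0
ee_pos: [0.4616, 0.0245, 0.0352]
eef_rot: [65.3, 89.9, -119.3]
ft_force: [0.2, -0.6, 0.7]
opening: 0.0143
```

```bash
python3 tq.py
```

```text
t 41.0 yaw -94.62 tq [-0.18  0.02  1.3 ] F [ 0.2 -0.6  0.7]
```

Call:
carry_out(hand=[0.5, 0.2, 0, -0.2, -0.2], linear=[[0, 0, 0], [0, 0, 0], [0, 0, 0], [0, 0, 0], [0, 0, 0]], rot=[[0, 0, 0], [0, 0, 0], [0, 0, 0], [0, 0, 0], [0, 0, 0]])

```text
time_s: 41.5
ee_pos: [0.4616, 0.0245, 0.0352]
eef_rot: [65.0, 89.9, -119.6]
ft_force: [0.1, -0.4, 0.1]
opening: 0.0501
```

Call:
carry_out(hand=[-0.2, -0.5, -1, -1, -1], linear=[[0, 0, 10], [0, 0, 50], [0, 0, 100], [0, 30, 130], [5, 75, 130]], rot=[[0, 0, 0], [0, 0, 0], [0, 0, 0.05], [0, 0, 0.07], [0, 0, 0.1]])

```text
time_s: 42.0
ee_pos: [0.4694, 0.0985, 0.1705]
eef_rot: [165.4, 89.6, -13.8]
ft_force: [1.0, 0.2, -1.3]
opening: 0.0811
```

Call:
carry_out(hand=[-1, -1, -1, -1, -1], linear=[[10, 45, 0], [20, 90, 0], [30, 135, 0], [36, 175, 0], [37, 195, 0]], rot=[[0, 0, 0], [0, 0, 0], [0, 0, 0], [0, 0, 0], [0, 0, 0]])

```text
time_s: 42.5
ee_pos: [0.5059, 0.2977, 0.1712]
eef_rot: [-177.9, 89.6, 3.0]
ft_force: [-0.2, -0.2, -0.2]
opening: 0.0879
```

```bash
python3 -c "
from h import *
goal(504.7,304.5,-2,91)
im,c=snap('wrist','w20.png');H,S,V=hsv(im)
print('handle w',rect(c,(H>15)&(H<40)&(S>120)&(np.arange(480)[:,None]<290),.056))
im,c=snap('top','t20.png');H,S,V=hsv(im)
m=box((V>=0)&(((H>55)&(H<90)&(S>60))|((S<70)&(V>130))),270,155,360,266)
print('well outer',rect(c,m,.108))
print('valve',rect(c,box(((H<8)|(H>172))&(S>150)&(V>120),295,268,330,300),.088))
k=0
n,l,s,ce=cv2.connectedComponentsWithStats(m.astype(np.uint8)); print(s)
"
```

```text
t 42.5 yaw -89.0 -> -89.0 lin [  -1.2    6.8 -173.2] rot [-0.     0.007  0.   ] j [ -19.   23.  -22.   98.   10.   61. -133.] F [-0.2 -0.2 -0.2] op 87.9
handle w [508.9 303.7  98.   13.3   1.1]
well outer [624.6  16.  221.1 159.4  -1.6]
valve [464.   18.4  43.3  32.3 -26. ]
[[     0      0    640    480 301317]
 [   276    161     74    100   5883]]
```

Call:
carry_out(hand=[-1, -1, -1, -1, -1], linear=[[0, 6, -35], [0, 7, -75], [0, 7, -115], [0, 7, -150], [0, 7, -169]], rot=[[0, 0.007, 0], [0, 0.007, 0], [0, 0.007, 0], [0, 0.007, 0], [0, 0.007, 0]])

```text
time_s: 43.1
ee_pos: [0.5042, 0.3016, -0.0004]
eef_rot: [39.3, 89.8, -139.6]
ft_force: [-0.0, -0.3, 0.3]
opening: 0.0879
```

Call:
carry_out(hand=[1, 1, 1, 1, 1], linear=[[0, 0, 0], [0, 0, 0], [0, 0, 0], [0, 0, 0], [0, 0, 0]], rot=[[0, 0, 0], [0, 0, 0], [0, 0, 0], [0, 0, 0], [0, 0, 0]])

```text
time_s: 43.6
ee_pos: [0.5049, 0.302, 0.0008]
eef_rot: [50.5, 89.9, -128.5]
ft_force: [0.5, 1.5, 0.2]
opening: 0.0515
```

Call:
carry_out(hand=[1, 1, 1, 1, 1], linear=[[0, 0, 0], [0, 0, 0], [0, 0, 0], [0, 0, 0], [0, 0, 0]], rot=[[0, 0, 0], [0, 0, 0], [0, 0, 0], [0, 0, 0], [0, 0, 0]])

```text
time_s: 44.1
ee_pos: [0.5049, 0.3024, 0.0008]
eef_rot: [40.4, 89.9, -138.6]
ft_force: [-0.0, 1.5, -0.3]
opening: 0.0137
```

Call:
carry_out(hand=[1, 1, 1, 1, 1], linear=[[0, 0, 8], [0, 0, 30], [0, 0, 70], [0, 0, 110], [0, 0, 150]], rot=[[0, 0, 0], [0, 0, 0], [0, 0, 0], [0, 0, 0], [0, 0, 0]])

```text
time_s: 44.6
ee_pos: [0.504, 0.3018, 0.152]
eef_rot: [35.0, 89.8, -143.9]
ft_force: [0.7, 1.3, -4.8]
opening: 0.0135
```

```bash
python3 -c "
from h import *
goal(623.5,16,170,88.4)"
```

```text
t 44.6 yaw -89.0 -> -91.6 lin [ 119.5 -285.8   18. ] rot [ 0.002 -0.003 -0.046] j [ -19.   24.  -22.   99.   10.   59. -134.] F [ 0.7  1.3 -4.8] op 13.5
```

Call:
carry_out(hand=[1, 1, 1, 1, 1], linear=[[0, -20, 10], [0, -55, 18], [0, -95, 18], [0, -135, 18], [0, -175, 18]], rot=[[0, 0, 0], [0, 0, -0.02], [0, 0, -0.046], [0, 0, -0.046], [0, 0, -0.046]])

```text
time_s: 45.1
ee_pos: [0.5031, 0.125, 0.17]
eef_rot: [33.7, 89.7, -147.9]
ft_force: [0.6, -1.0, -4.6]
opening: 0.0134
```

Call:
carry_out(hand=[1, 1, 1, 1, 1], linear=[[5, -35, 0], [25, -65, 0], [50, -90, 0], [75, -105, 0], [95, -110, 0]], rot=[[0, 0, 0], [0, 0, 0], [0, 0, 0], [0, 0, 0], [0, 0, 0]])

```text
time_s: 45.6
ee_pos: [0.5986, 0.0116, 0.1698]
eef_rot: [38.9, 89.6, -142.9]
ft_force: [0.2, 0.9, -4.1]
opening: 0.0137
```

```bash
python3 -c "
from h import *
goal(623.5,16,109,88.4)"
```

```text
t 45.6 yaw -91.8 -> -91.6 lin [ 24.9   4.4 -60.8] rot [ 0.004 -0.005  0.003] j [   5.   24.  -15.   96.    7.   62. -104.] F [ 0.2  0.9 -4.1] op 13.7
```

Call:
carry_out(hand=[1, 1, 1, 1, 1], linear=[[10, 2, 0], [20, 4, 0], [25, 4, 0], [25, 4, -10], [25, 4, -25]], rot=[[0.003, -0.005, 0.003], [0.003, -0.005, 0.003], [0.003, -0.005, 0.003], [0.003, -0.005, 0.003], [0.003, -0.005, 0.003]])

```text
time_s: 46.1
ee_pos: [0.6235, 0.0163, 0.1446]
eef_rot: [146.2, 89.9, -35.4]
ft_force: [0.1, 0.7, -4.7]
opening: 0.0134
```

```bash
python3 -c "
from h import *
goal(623.5,16,108,88.4)"
```

```text
t 46.1 yaw -91.6 -> -91.6 lin [  0.   -0.3 -36.6] rot [ 0.001  0.001 -0.001] j [   5.   27.  -15.   94.    8.   60. -104.] F [ 0.1  0.7 -4.7] op 13.4
```

Call:
carry_out(hand=[1, 1, 1, 1, 1], linear=[[0, 0, -10], [0, 0, -20], [0, 0, -28], [0, 0, -34], [0, 0, -36]], rot=[[0, 0, 0], [0, 0, 0], [0, 0, 0], [0, 0, 0], [0, 0, 0]])

```text
time_s: 46.6
ee_pos: [0.6231, 0.0162, 0.1078]
eef_rot: [97.9, 90.0, -83.7]
ft_force: [-0.0, 0.0, -5.1]
opening: 0.0138
```

Call:
carry_out(hand=[1, 1, 1], linear=[[0, 0, -1], [0, 0, -2], [0, 0, -2.5]], rot=[[0, 0, 0], [0, 0, 0], [0, 0, 0]])

```text
time_s: 46.9
ee_pos: [0.6234, 0.0163, 0.1058]
eef_rot: [134.9, 89.9, -46.7]
ft_force: [-2.0, 0.4, 0.4]
opening: 0.0136
```

Call:
carry_out(hand=[0.6, 0.2, -0.2, -0.6, -1], linear=[[0, 0, 0], [0, 0, 0], [0, 0, 0], [0, 0, 0], [0, 0, 0]], rot=[[0, 0, 0], [0, 0, 0], [0, 0, 0], [0, 0, 0], [0, 0, 0]])

```text
time_s: 47.4
ee_pos: [0.6235, 0.0162, 0.106]
eef_rot: [147.7, 89.9, -33.9]
ft_force: [0.3, -0.2, 0.2]
opening: 0.0463
```

Call:
carry_out(hand=[-1, -1, -1, -1, -1], linear=[[0, 0, 0], [0, 0, 20], [0, 0, 60], [-20, -30, 90], [-45, -75, 90]], rot=[[0, 0, 0], [0, 0, 0], [0, 0, 0], [0, 0, 0], [0, 0, 0]])

```text
time_s: 47.9
ee_pos: [0.5821, -0.0549, 0.2004]
eef_rot: [-175.9, 89.5, 2.9]
ft_force: [1.0, -1.7, -0.2]
opening: 0.0857
```

Call:
carry_out(hand=[-1, -1, -1, -1, -1], linear=[[-20, -40, 0], [-40, -80, 0], [-60, -120, 0], [-80, -160, 0], [-90, -200, 0]], rot=[[0, 0, 0], [0, 0, 0], [0, 0, 0], [0, 0, 0], [0, 0, 0]])

```text
time_s: 48.4
ee_pos: [0.4903, -0.2567, 0.2009]
eef_rot: [-178.6, 89.5, 0.1]
ft_force: [0.9, 0.3, 0.3]
opening: 0.0877
```

```bash
python3 -c "
from h import *
goal(623.5,16,108,88.4)
im,c=snap('top','t21.png'); H,S,V=hsv(im)
print('cover',rect(c,box((H>60)&(H<85)&(S>80)&(V>60),255,140,365,280),.113))
print('handle',rect(c,box((H>15)&(H<40)&(S>80),295,175,325,240),.161))
print('valve',rect(c,box(((H<8)|(H>172))&(S>150)&(V>120),295,268,330,300),.088))
"
```

```text
t 48.4 yaw -91.3 -> -91.6 lin [133.2 272.7 -92.9] rot [ 0.     0.009 -0.005] j [ 30.  17.  -9. 101.   3.  62. -71.] F [0.9 0.3 0.3] op 87.7
cover [622.3  11.9 258.2 197.6  -1.7]
handle [623.4  12.  101.8  17.2  -1.5]
valve [464.4  18.2  44.3  32.3 -26. ]
```

View pics/t21.png

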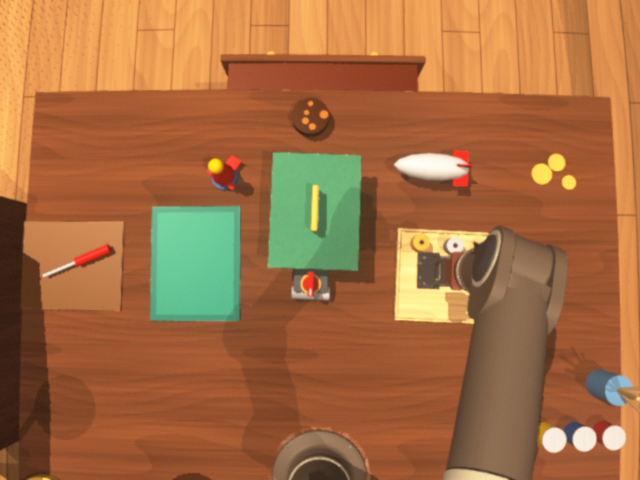

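The cover sits about 2 mm (x) and 4 mm (y) off the measured well centre (624.6, 16.0). I'll regrip and shift it.

Call:
carry_out(hand=[-1, -1, -1, -1, -1], linear=[[20, 45, 0], [45, 90, 0], [70, 135, 0], [95, 180, 0], [115, 225, 0]], rot=[[0, 0.009, -0.005], [0, 0.009, -0.005], [0, 0.009, -0.005], [0, 0.009, -0.005], [0, 0.009, -0.005]])

```text
time_s: 48.95
ee_pos: [0.6025, -0.0415, 0.2008]
eef_rot: [84.6, 89.8, -97.5]
ft_force: [1.7, -0.6, 0.9]
opening: 0.0881
```

Call:
carry_out(hand=[-1, -1, -1, -1, -1], linear=[[10, 25, 0], [18, 44, 0], [18, 44, 0], [18, 44, -20], [18, 44, -40]], rot=[[0, 0, 0], [0, 0, 0], [0, 0, 0], [0, 0, 0], [0, 0, 0]])

```text
time_s: 49.45
ee_pos: [0.6206, 0.0012, 0.1609]
eef_rot: [100.9, 89.7, -81.2]
ft_force: [-0.5, -0.1, -0.0]
opening: 0.0878
```

```bash
python3 -c "
from h import *
goal(623.5,16,106,88.4)"
```

```text
t 49.45 yaw -92.1 -> -91.6 lin [  2.9  14.8 -54.9] rot [0.005 0.001 0.009] j [   6.   26.  -15.   94.    8.   61. -103.] F [-0.5 -0.1 -0. ] op 87.8
```

Call:
carry_out(hand=[-1, -1, -1, -1, -1], linear=[[3, 13, 0], [3, 15, -10], [3, 15, -30], [3, 15, -48], [3, 15, -54]], rot=[[0.005, 0, 0.009], [0.005, 0, 0.009], [0.005, 0, 0.009], [0.005, 0, 0.009], [0.005, 0, 0.009]])

```text
time_s: 49.95
ee_pos: [0.623, 0.0161, 0.1057]
eef_rot: [13.3, 90.0, -168.3]
ft_force: [0.2, 0.9, 0.1]
opening: 0.0877
```

```bash
python3 -c "
from h import *
goal(623.5,16,106,88.4)"
```

```text
t 49.95 yaw -91.6 -> -91.6 lin [ 0.5 -0.1  0.3] rot [ 0.    -0.001  0.   ] j [   5.   29.  -15.   96.    9.   55. -105.] F [0.2 0.9 0.1] op 87.7
```

Call:
carry_out(hand=[1, 1, 1, 1, 1], linear=[[0, 0, 0], [0, 0, 0], [0, 0, 0], [0, 0, 0], [0, 0, 0]], rot=[[0, 0, 0], [0, 0, 0], [0, 0, 0], [0, 0, 0], [0, 0, 0]])

```text
time_s: 50.45
ee_pos: [0.6233, 0.0161, 0.1063]
eef_rot: [155.7, 90.0, -25.9]
ft_force: [-0.5, 0.3, 0.0]
opening: 0.0516
```

Call:
carry_out(hand=[1, 1, 1, 1, 1], linear=[[0, 0, 0], [0, 0, 0], [0, 0, 0], [0, 0, 0], [0, 0, 0]], rot=[[0, 0, 0], [0, 0, 0], [0, 0, 0], [0, 0, 0], [0, 0, 0]])

```text
time_s: 50.95
ee_pos: [0.6233, 0.0162, 0.1063]
eef_rot: [147.8, 90.0, -33.8]
ft_force: [0.0, 0.8, -0.5]
opening: 0.0137
```

```bash
python3 -c "
from h import *
goal(625.5,20,106,88.4)
im,c=snap('top'); H,S,V=hsv(im)"
```

```text
t 50.95 yaw -91.6 -> -91.6 lin [ 2.2  3.8 -0.3] rot [0. 0. 0.] j [   5.   29.  -15.   96.    9.   55. -105.] F [ 0.   0.8 -0.5] op 13.7
```

Call:
carry_out(hand=[1, 1, 1, 1, 1], linear=[[0, 0, 3], [0, 0, 6], [1, 2, 6], [2, 4, 6], [2, 4, 6]], rot=[[0, 0, 0], [0, 0, 0], [0, 0, 0], [0, 0, 0], [0, 0, 0]])

```text
time_s: 51.5
ee_pos: [0.6253, 0.0207, 0.1121]
eef_rot: [-68.2, 90.0, 110.2]
ft_force: [-0.3, -0.2, -5.5]
opening: 0.0137
```

Call:
carry_out(hand=[1, 1, 1, 1], linear=[[0, 0, -2], [0, 0, -4], [0, 0, -6], [0, 0, -6.5]], rot=[[0, 0, 0], [0, 0, 0], [0, 0, 0], [0, 0, 0]])

```text
time_s: 51.9
ee_pos: [0.6252, 0.0207, 0.1063]
eef_rot: [-52.7, 90.0, 125.7]
ft_force: [-4.7, -0.6, 6.0]
opening: 0.0137
```

Call:
carry_out(hand=[0.6, 0.2, -0.2, -0.6, -1], linear=[[0, 0, 0], [0, 0, 0], [0, 0, 0], [0, 0, 0], [0, 0, 0]], rot=[[0, 0, 0], [0, 0, 0], [0, 0, 0], [0, 0, 0], [0, 0, 0]])

```text
time_s: 52.4
ee_pos: [0.6253, 0.0207, 0.1063]
eef_rot: [-122.8, 90.0, 55.6]
ft_force: [-1.6, 0.6, 0.2]
opening: 0.0462
```

Call:
carry_out(hand=[-1, -1, -1, -1, -1], linear=[[0, 0, 0], [0, 0, 20], [0, 0, 60], [-20, -30, 90], [-45, -75, 90]], rot=[[0, 0, 0], [0, 0, 0], [0, 0, 0], [0, 0, 0], [0, 0, 0]])

```text
time_s: 52.9
ee_pos: [0.5838, -0.0505, 0.2006]
eef_rot: [-169.1, 89.5, 9.6]
ft_force: [-0.4, -1.6, 0.6]
opening: 0.0859
```

Call:
carry_out(hand=[-1, -1, -1, -1, -1], linear=[[-20, -40, 0], [-40, -80, 0], [-60, -120, 0], [-80, -160, 0], [-90, -200, 0]], rot=[[0, 0, 0], [0, 0, 0], [0, 0, 0], [0, 0, 0], [0, 0, 0]])

```text
time_s: 53.4
ee_pos: [0.4921, -0.2522, 0.201]
eef_rot: [-172.0, 89.5, 6.7]
ft_force: [0.7, -0.4, 1.1]
opening: 0.0879
```

```bash
python3 -c "
from h import *
im,c=snap('top','t22.png'); H,S,V=hsv(im)
print('cover',rect(c,box((H>60)&(H<85)&(S>80)&(V>60),255,140,365,280),.113))
print('handle',rect(c,box((H>15)&(H<40)&(S>80),295,175,325,240),.161))
a=cv2.imread('pics/top0.png')[...,::-1]; d=cv2.absdiff(np.ascontiguousarray(a),im).max(2)
for n,b in dict(seal=(200,150,245,195),zep=(385,145,475,190),valve=(290,275,332,303),brl=(400,230,465,256)).items(): print(n,(box(d,*b)>40).sum())
"
```

```text
cover [624.3  16.3 258.1 197.2  -1.9]
handle [623.5  16.5 101.8  17.2  -1.6]
seal 0
zep 0
valve 3
brl 212
```

```bash
python3 -c "
from plant import arm
print(arm.get_obs()['time_s'],arm.sign_off())"
```

```text
the job is handed in; nothing more can be done
53.45 None
```

I handed the job in at 53 s, and everything you asked for was done in the order you gave.

- **Cover off:** I laid it on the mat. It was knocked about 4 cm aside while I moved the bars, so I laid it back on the mat before opening the valve.
- **Bars:** This run had two. The first grasp closed on air because the reported fingertip height is about 24 mm too low. After probing for the true height, I laid both bars flat, 60 mm apart, wholly on the platform. The three barrels stayed in the crate.
- **Valve:** I opened it about 0.28 rad. The platform sank in about 4.7 s, roughly 13 mm/s on average. The pictures then showed no further movement. I shut the valve until it hit its stop, with the resisting torque rising to 1.3 N m.
- **Cover back on:** My first placing was about 4 mm off centre, so I regripped and shifted it.

Last checks by the top camera:

| Item | x (mm) | y (mm) | Angle |
|---|---|---|---|
| Cover | 624.3 | 16.3 | −1.9° |
| Well | 624.6 | 16.0 | −1.6° |

The seal and zeppelin are unchanged, and the valve handle looks as it did at the start.

**What disagreed or went unchecked:**
- **Camera and pose differences:** The wrist and top cameras differ by about 3 mm, and the reported tool y by about 4 mm. I used the top camera for the final centring.
- **Barrels:** In the last picture the barrel area differed from the start. I put this down to the arm or its shadow over the crate and did not look again. I last saw all three standing in the crate once both bars were out. In the picture just before the final cover shift, the two not hidden by the arm were still there.
- **Platform speed:** I only have the average, from when the pictures showed movement starting and stopping.

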